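# Clock and clamp reticle holders in the setting jig

### The job

Release the setting jig by pulling the lock lever at its end fully over towards you, then stand each reticle holder that is on the desk upright in the bay of the jig that matches its size (largest dial for the largest holder), turned so that its nose points along the index line of that bay's dial, and gently slide that bay's jaw shut until the flange is held snug between the two jaws. When every holder is set and clamped, push the lock lever fully back over, away from you, and leave the other things on the desk where they are.

Things in the scene. Friction and masses are not known exactly. Their poses are not given: they have to be found in the camera images.
- jig: Fixed grey jig plate, 160 x 290 mm (x -112 to 48, y -114 to 177 mm of its origin), with three bays in a row along its y. Origin: underside, below the middle bay's centre; x points away from the robot, z up. Seats are 12.5 mm up. Each bay's fixed jaw: 14 mm wide, 18 mm above the seat, its face one flange radius (30, 25, 20 mm) past the bay's centre along x; nothing guides a holder along y.
- holder_large: The large reticle holder, loose: aluminium flange 60 mm across and 18 mm high, round dark stem 22 mm across from 18 to 64 mm height (to grip), one nose 8 mm wide and 14 mm high projecting 10 mm from the flange. Mass about 160 g (x 0.7 to 1.4). Origin at the centre of the underside; its own x points along the nose, z up the stem. None if absent in this start.
- nose_large (a point): Tip of the nose of the large holder: on its x axis 40 mm from the stem's axis, 9 mm above its underside.
- bay_large (a point): Centre of the bay for the large holder, on the seat surface: the centre of its dial (aluminium disc 78 mm across, flush with the plate; largest dial for the largest holder). It lies at y = +80 mm of the jig; same axes as the jig.
- mark_large (a point): Where the large holder's nose tip must be: over the dark index line (diamond at its outer end) on the bay's dial, 40 mm from the bay's centre and 9 mm above the seat. The line's angle differs at every start, 0.96 to 2.18 rad to either side of the jig's x; the dial cannot be turned by hand.
- jaw_large (a joint): Opening of the sliding jaw of the large bay, m: 0 = its face is 60 mm from the fixed jaw, exactly shut on the large holder; 0.030 = fully open, drawn back towards the robot along the jig's -x. Slides with 2.5 N of friction, which also keeps it bearing on a flange once pushed home firmly (some 10 N). The jaw bar is 14 mm wide, its top 17 mm above the seat.
- tab_large (a point): Centre of the top of the upright steel tab by which the sliding jaw of the large bay is moved: 10 mm thick along the jig's x, 20 mm wide, its top 57 mm above the seat, free of the jaw bar for its upper 40 mm; 47 mm behind the jaw face. It moves with the jaw.
- holder_medium: The medium reticle holder, loose: aluminium flange 50 mm across and 18 mm high, round dark stem 22 mm across from 18 to 64 mm height (to grip), one nose 8 mm wide and 14 mm high projecting 10 mm from the flange. Mass about 150 g (x 0.7 to 1.4). Origin at the centre of the underside; its own x points along the nose, z up the stem. None if absent in this start.
- nose_medium (a point): Tip of the nose of the medium holder: on its x axis 35 mm from the stem's axis, 9 mm above its underside.
- bay_medium (a point): Centre of the bay for the medium holder, on the seat surface: the centre of its dial (aluminium disc 68 mm across, flush with the plate; largest dial for the largest holder). It lies at y = +0 mm of the jig; same axes as the jig.
- mark_medium (a point): Where the medium holder's nose tip must be: over the dark index line (diamond at its outer end) on the bay's dial, 35 mm from the bay's centre and 9 mm above the seat. The line's angle differs at every start, 0.96 to 2.18 rad to either side of the jig's x; the dial cannot be turned by hand.
- jaw_medium (a joint): Opening of the sliding jaw of the medium bay, m: 0 = its face is 50 mm from the fixed jaw, exactly shut on the medium holder; 0.030 = fully open, drawn back towards the robot along the jig's -x. Slides with 2.5 N of friction, which also keeps it bearing on a flange once pushed home firmly (some 10 N). The jaw bar is 14 mm wide, its top 17 mm above the seat.
- tab_medium (a point): Centre of the top of the upright steel tab by which the sliding jaw of the medium bay is moved: 10 mm thick along the jig's x, 20 mm wide, its top 57 mm above the seat, free of the jaw bar for its upper 40 mm; 47 mm behind the jaw face. It moves with the jaw.
- holder_small: The small reticle holder, loose: aluminium flange 40 mm across and 18 mm high, round dark stem 22 mm across from 18 to 64 mm height (to grip), one nose 8 mm wide and 14 mm high projecting 10 mm from the flange. Mass about 140 g (x 0.7 to 1.4). Origin at the centre of the underside; its own x points along the nose, z up the stem. None if absent in this start.
- nose_small (a point): Tip of the nose of the small holder: on its x axis 30 mm from the stem's axis, 9 mm above its underside.
- bay_small (a point): Centre of the bay for the small holder, on the seat surface: the centre of its dial (aluminium disc 58 mm across, flush with the plate; largest dial for the largest holder). It lies at y = -74 mm of the jig; same axes as the jig.
- mark_small (a point): Where the small holder's nose tip must be: over the dark index line (diamond at its outer end) on the bay's dial, 30 mm from the bay's centre and 9 mm above the seat. The line's angle differs at every start, 0.96 to 2.18 rad to either side of the jig's x; the dial cannot be turned by hand.
- jaw_small (a joint): Opening of the sliding jaw of the small bay, m: 0 = its face is 40 mm from the fixed jaw, exactly shut on the small holder; 0.030 = fully open, drawn back towards the robot along the jig's -x. Slides with 2.5 N of friction, which also keeps it bearing on a flange once pushed home firmly (some 10 N). The jaw bar is 14 mm wide, its top 17 mm above the seat.
- tab_small (a point): Centre of the top of the upright steel tab by which the sliding jaw of the small bay is moved: 10 mm thick along the jig's x, 20 mm wide, its top 57 mm above the seat, free of the jaw bar for its upper 40 mm; 47 mm behind the jaw face. It moves with the jaw.
- lock (a joint): Lock lever, rad: 0 = unlocked, leaning towards the robot (jig's -x); 1.0 = locked, leaning away (+x), as it starts. It swings in the jig's x-z plane, takes about 1 N at the tip and stays where left. It does not physically block the jaws.
- lock_tip (a point): Tip of the lock lever (centre of its end knob); black ball 26 mm across, 70 mm from the lever's pivot, which lies 10 mm towards -x and 151 mm towards +y of the jig's origin and 34.5 mm above its underside. At 0 it stands 34 mm to -x of the pivot and 61 mm above it.
- spare_eyepiece: Black spare eyepiece, 39 mm across, 46 mm high, among the holders; a bystander. Origin at the centre of its underside.
- eraser: Blue and white eraser, 19 x 44 x 12 mm, behind the holders; a bystander. Origin at the centre of its underside.
- dropper_bottle: Brown dropper bottle, 29 mm across, 102 mm high, left of the jig; a bystander. Origin at the centre of its underside.
Not all that is in view belongs to the job. What is shaped like the holder_large but purple or turquoise is not meant.

How it is judged:
By the outcome, as a careful person would: the job done as asked, in the order asked, and still so for the second after the job is handed in, with the robot touching nothing.
Of holder_large, holder_medium, holder_small only 2 to 3 are there at a start; the rules pass over those that are not, and their reading is None.
At some moment in a run one of holder_large, holder_medium, holder_small may be knocked a few centimetres aside while the robot is not near it.
It also fails if it takes over 210 s, if anything falls off the work surface, if the arm or the gripper's body presses on something with over 40 N, if the wrist force passes 120 N, or if a joint passes its speed limit or range.

### The arm

A 6-joint arm with a two-finger parallel gripper is mounted at the origin on a cart in front of the work surface, level with it; the furniture and walls round the work are solid. World frame = base frame: x ahead of the robot, y to its left, z up, the work surface at z = 0. Lengths are in m, angles in rad, forces in N, time in s.
With the tool pointing down it reaches from about 0.25 to 0.775 m from the base axis. Payload 4 kg.
Tool frame: the origin (TCP) lies midway between the tips of the shut fingers; the grasp point (between the pads) lies 19 mm behind it; z points along the fingers, y is the line along which they close (so a half turn about z gives the same grasp; the last joint's range is limited). The gripper opens to 94 mm and grips with 3 to 60 N. Pads are 16 mm wide; open, the fingers measure 119 mm over their backs; the gripper's body (75 mm by 177 mm) begins 78 mm behind the grasp point.
Start: joints at [1.184, 0.087, 1.371, -0, 1.684, -0.103], TCP at [0.154, 0.528, 0.206] pointing down, gripper open.
Joint ranges: [-3.1, 3.1], [-0.76, 2.03], [0.27, 2.55], [-1.08, 4.22], [0.17, 2.65], [-2.57, 2.57]. Speed limits (rad/s): [2.79, 2.79, 3.14, 3.14, 3.14, 3.14].

### API

Orientations are given as a rotation vector (axis times angle).
In Python, from station import arm, viewer, order gives the robot as it stands.
- The arm moves only by the shell command python3 -m pendant 'ROWS' [FORCE]. ROWS is JSON, a list of rows, each a list of 7 numbers: the shift along the tool's x, y, z scaled (see below), then the turn, a rotation vector about the tool's x, y, z scaled (see below), then the closure, from 0 (fully open) to 1 (shut). A call has 1 to 5 rows; each row shifts and turns the commanded pose from where the row before left it, along the tool's axes as they then stand; what a row does not reach is not made up. The controller multiplies each number of a shift by 100 cm and each number of a turn by 5 degrees. A row lasts 1/10 s, in which the tool goes at most 50 mm and 8.59 degrees, less where a joint would pass 70% of its speed; a pose out of reach is approached as far as the arm can. A call with a number of a shift or a turn outside -1 to 1 is refused whole. A call with a gripper value outside its range is refused whole. The fingers move at their own pace and stop on an object; FORCE is the grip in N (left out, the last holds). Time passes only in rows, so rows that do not move let the fingers close. It gives the time, the measured TCP pose, the force, the opening and the grip force at its end, in the units of the state.
- arm.get_obs(): the state, without advancing time (a new reading comes with each control period).
- viewer.read_camera(name): name is "side" or "top"; returns (picture, depth): 400x640x3 uint8, blue, green, red; 400x640 float32, m along the optical axis (not along the pixel's ray), 0 where there is no reading.
- viewer.camera_info(name): a dict with "vfov" (degrees; the focal length in pixels is half the picture's height over the tangent of half this angle, whatever the lens; pixels are square), "cx", "cy" (the principal point, pixels), "k1" (the pictures are not rectified: a ray, as slopes to the right and down, at radius r is drawn at 1 + k1 r^2 times it, then the intrinsics apply), "T" (4x4, takes a point from camera to world coordinates). Camera axes: x right, y down, z forward; pixel columns grow to the right and rows downward; lengths in m; the calibration is good to about 2 mm. A picture is of the moment at which its call begins. camera_info takes no time and is no camera call.
- order.hand_in(): hands the job in; it is judged then, once.
The state is a dict: "time": time; "joints": joint angles; "joint_velocities": joint speeds; "joint_efforts": joint torques, N m; "position": TCP position; "tool_rot": TCP orientation; "force": force on the tool from outside, world axes, zero at the start; "moment": the same for the moment, N m; "width": finger opening in m; "grip_force": force on a finger pad.
Only numpy, scipy, OpenCV 4.12 (cv2) and the standard library are available. Lean on these libraries where they do the work, as an engineer would, in place of code of your own. Each camera call takes 0.05 s, during which the arm holds its last target. There are 200 camera calls.

## Working session

There is one attempt and no reset: what is moved stays moved. The work goes in short steps, Python scripts to look and compute and a shell command to move; the robot and the scene stay as the last step left them, time stands still between calls to the robot, and variables do not carry over. Pictures are saved under pics/ and viewed, at most 14 in all, crops included, and the job is handed in when it is done.

```bash
ls; mkdir -p pics; cat > h.py <<'E'
import numpy as np, cv2
from scipy.spatial.transform import Rotation as R
from station import arm, viewer, order
def K(n):
    i=viewer.camera_info(n); f=200/np.tan(np.radians(i['vfov'])/2)
    return i,np.array([[f,0,i['cx']],[0,f,i['cy']],[0,0,1.]])
def rays(n,uv):
    i,k=K(n); uv=np.array(uv,float).reshape(-1,1,2)
    p=(uv[:,0]-[i['cx'],i['cy']])/k[0,0]; s=p.copy()
    for _ in range(20): s=p/(1+i['k1']*(s**2).sum(1,keepdims=True))
    return np.c_[s,np.ones(len(s))],np.array(i['T'])
def onplane(n,uv,z):
    r,T=rays(n,uv); d=r@T[:3,:3].T; o=T[:3,3]
    return o+d*((z-o[2])/d[:,2])[:,None]
def bydepth(n,uv,dep):
    r,T=rays(n,uv); uv=np.array(uv,int).reshape(-1,2)
    return (r*dep[uv[:,1],uv[:,0]][:,None])@T[:3,:3].T+T[:3,3]
def cloud(n,dep):
    v,u=np.mgrid[:400,:640]; return bydepth(n,np.c_[u.ravel(),v.ravel()],dep).reshape(400,640,3)
def proj(n,P):
    i,k=K(n);T=np.array(i['T']); q=(np.atleast_2d(P)-T[:3,3])@T[:3,:3]
    s=q[:,:2]/q[:,2:]; s=s*(1+i['k1']*(s**2).sum(1,keepdims=True)); return s*k[0,0]+[i['cx'],i['cy']]
def snap(n,name):
    im,d=viewer.read_camera(n); cv2.imwrite(f'pics/{name}.png',im); np.save(f'pics/{name}.npy',d); return im,d
E
python3 - <<'E'
from h import *
for n in('top','side'):
    snap(n,n+'0'); i=viewer.camera_info(n);print(i)
print(arm.get_obs())
E
```

```text
pics
{'vfov': 42.15603184946961, 'cx': 323.27974510552815, 'cy': 216.49767450344387, 'k1': -0.08545258296857233, 'T': array([[-0.00403096, -0.99491557,  0.10063176,  0.38378778],
       [-0.99989092,  0.00258017, -0.01454286, -0.0701275 ],
       [ 0.01420927, -0.10067941, -0.99481745,  1.38840119],
       [ 0.        ,  0.        ,  0.        ,  1.        ]])}
{'vfov': 51.494116633277585, 'cx': 318.29053904730773, 'cy': 202.76840462415203, 'k1': -0.035632908099052486, 'T': array([[ 0.91005288, -0.21510839,  0.35430514,  0.06034028],
       [-0.41443604, -0.48629111,  0.76926181, -1.02876652],
       [ 0.00682077, -0.84690574, -0.5316993 ,  0.73761175],
       [ 0.        ,  0.        ,  0.        ,  1.        ]])}
{'time': 0.1, 'joints': array([ 1.18389958e+00,  8.78913945e-02,  1.37204040e+00, -1.24368957e-05,
        1.68360201e+00, -1.03096607e-01]), 'joint_velocities': array([-0.00016768, -0.00135898, -0.00297449, -0.00049878, -0.00065874,
       -0.00037733]), 'joint_efforts': array([ 2.34122839e-03, -3.41251910e+01, -3.03301764e+01,  7.19640311e-02,
        3.04553902e-02, -1.19968663e-04]), 'position': array([0.15383051, 0.52755653, 0.20444741]), 'tool_rot': array([-4.44234744e-01, -3.10956079e+00,  2.96238344e-03]), 'force': array([0.44611288, 0.75401127, 0.3265995 ]), 'moment': array([0.01511468, 0.02092031, 0.02472346]), 'grip_force': 0.0, 'width': 0.09381998287068725}
```

View pics/top0.png

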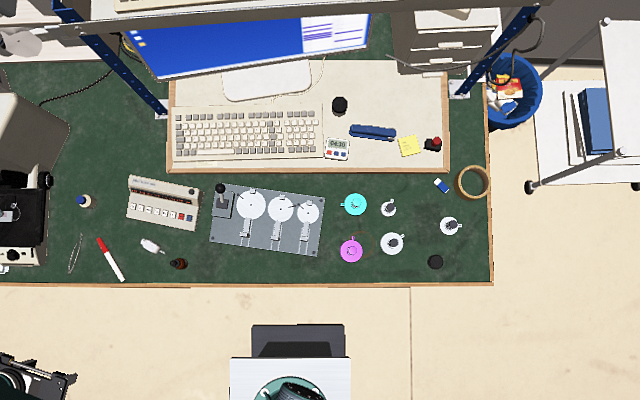

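View pics/side0.png

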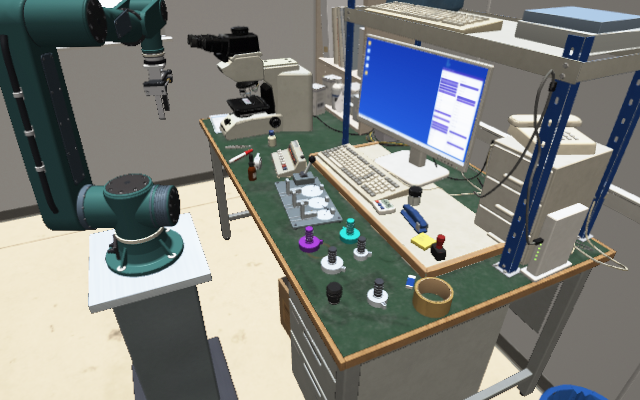

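The top view shows the jig at (265,220) with the lever knob at (220,188). Three grey holders are at (389,207), (393,243) and (451,226). The decoys are at (352,204) and (351,250), the eyepiece is at (435,262) and the eraser at (442,184).

```bash
python3 - <<'E'
from h import *
im=cv2.imread('pics/top0.png');
a=cv2.resize(im[178:262,206:328],None,fx=6,fy=6,interpolation=cv2.INTER_CUBIC)
cv2.imwrite('pics/c1.png',a)
b=cv2.resize(im[180:275,335:475],None,fx=5.6,fy=5.6,interpolation=cv2.INTER_CUBIC)
cv2.imwrite('pics/c2.png',b)
d=np.load('pics/top0.npy'); C=cloud('top',d)
for u,v in((389,207),(393,243),(451,226),(230,235),(220,188),(400,225),(250,206)): print(u,v,C[v,u].round(4))
E
```

```text
389 207 [ 0.5418 -0.2589  0.0652]
393 243 [ 0.4492 -0.2682  0.0619]
451 226 [ 0.4922 -0.4193  0.0645]
230 235 [0.4744 0.1583 0.0092]
220 188 [0.5853 0.1685 0.109 ]
400 225 [ 0.5006 -0.297   0.0009]
250 206 [0.5516 0.1053 0.013 ]
```

View pics/c1.png

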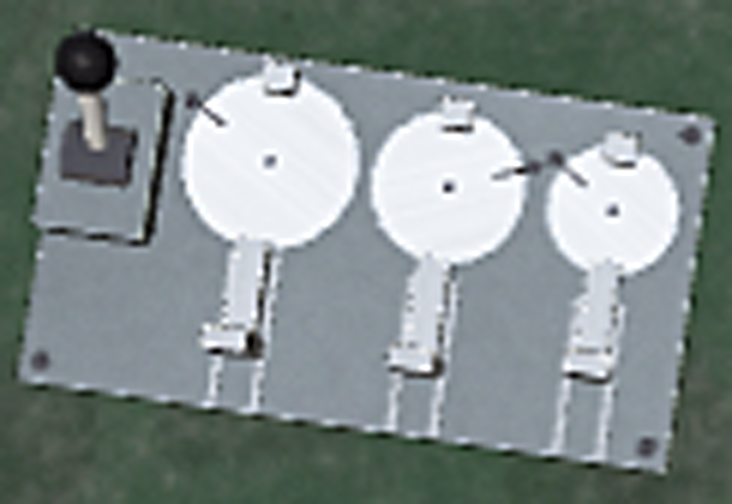

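View pics/c2.png

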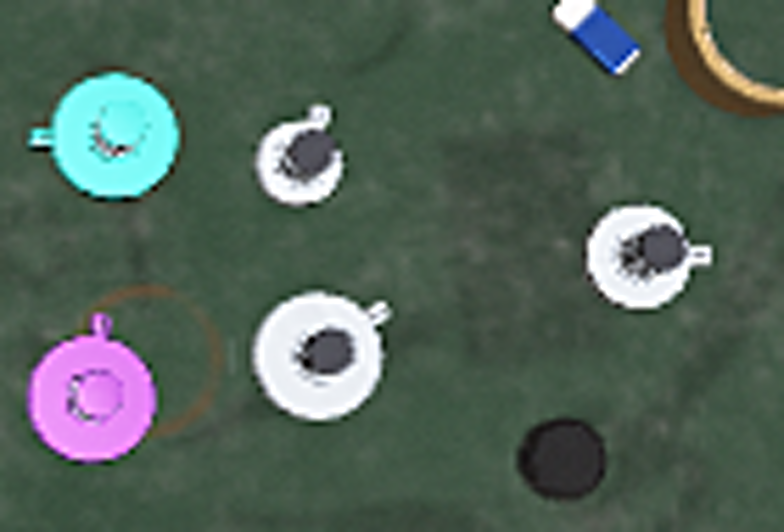

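The dial centres in crop c1 are at (269,161), (449,187) and (613,210), with diamonds at (192,100), (533,168) and (556,159). In crop c2 the large holder is at (318,356), the small one at (300,163) and the medium one at (638,257).

```bash
cat >> h.py <<'E'
from scipy.optimize import minimize
RAD=dict(large=.03,medium=.025,small=.02)
def fit(im,size,x,y,yaw,z0=0.,n='top',S=8):
    """refine pose of an upright holder: rendered flange+nose against white image"""
    r=RAD[size]; c=proj(n,[x,y,z0+.01])[0]; u0,v0=(c-22).astype(int); W=44
    g=im[v0:v0+W,u0:u0+W].astype(float).min(2); hsv=cv2.cvtColor(im[v0:v0+W,u0:u0+W],cv2.COLOR_BGR2HSV)
    a=np.linspace(0,2*np.pi,60)
    def hull(P):
        q=(proj(n,P)-[u0,v0]+.5)*S-.5
        return cv2.convexHull(np.round(q).astype(np.int32))
    def ren(p):
        x,y,t=p; circ=lambda r,z:np.c_[x+r*np.cos(a),y+r*np.sin(a),np.full(60,z0+z)]
        m=np.zeros((W*S,W*S),np.float32); k=m.copy()
        cv2.fillPoly(m,[hull(np.r_[circ(r,0),circ(r,.018)])],1)
        e=np.array([[s,w,z] for s in(r-.005,r+.01) for w in(-.004,.004) for z in(0,.014)])
        E=np.c_[x+e[:,0]*np.cos(t)-e[:,1]*np.sin(t),y+e[:,0]*np.sin(t)+e[:,1]*np.cos(t),z0+e[:,2]]
        cv2.fillPoly(m,[hull(E)],1)
        cv2.fillPoly(k,[hull(np.r_[circ(.013,.018),circ(.013,.066)])],1)
        f=lambda q:cv2.resize(q,(W,W),interpolation=cv2.INTER_AREA)
        return f(m),f(k)
    soft=np.clip((g-60)/(200-60),0,1)
    def cost(p):
        m,k=ren(p); return ((m-soft)**2*(1-k)*(cv2.dilate(m,np.ones((5,5)))>0)).sum()
    best=None
    for d in(0,.3,-.3):
        s=np.array([x,y,yaw+d]); sim=np.vstack([s,s+[.004,0,0],s+[0,.004,0],s+[0,0,.25]])
        o=minimize(cost,s,method='Nelder-Mead',options=dict(initial_simplex=sim,xatol=1e-5,fatol=1e-4))
        if best is None or o.fun<best.fun: best=o
    return best.x,best.fun
E
python3 - <<'E'
from h import *
im=cv2.imread('pics/top0.png'); d=np.load('pics/top0.npy')
f=lambda P,s,o:(np.array(P)+.5)/s-.5+o
px=f([(269,161),(449,187),(613,210),(55,28),(715,117),(665,470),(20,380)],6,np.array([206,178]))
W=onplane('top',px,.0125)[:,:2]
J=np.array([(0,80),(0,0),(0,-74),(48,177),(48,-114),(-112,-114),(-112,177)])/1e3
w=np.array([3,3,3,1,1,1,1.]);w/=w.sum()
jc=w@J;wc=w@W; H=((J-jc)*w[:,None]).T@(W-wc); yaw=np.arctan2(H[0,1]-H[1,0],H[0,0]+H[1,1])
Rj=np.array([[np.cos(yaw),-np.sin(yaw)],[np.sin(yaw),np.cos(yaw)]]); o=wc-Rj@jc
print('jig',o,yaw,'res mm',((W-(J@Rj.T+o))*1e3).round(1).tolist())
dm=onplane('top',f([(192,100),(533,168),(556,159)],6,np.array([206,178])),.0125)[:,:2]
for i,k in enumerate(RAD):
    b=J[i]@Rj.T+o; v=dm[i]-W[i]; print(k,'bay',b.round(4),'mark yaw',np.arctan2(v[1],v[0]).round(3),'rel jig',(np.arctan2(v[1],v[0])-yaw).round(3),np.hypot(*v).round(4))
c2=lambda P:onplane('top',f(P,5.6,np.array([335,180])),.015)[:,:2]
for k,c,t in(('large',(318,356),(382,308)),('medium',(638,257),(710,255)),('small',(300,163),(320,110))):
    P=c2([c,t]); v=P[1]-P[0]; y=np.arctan2(v[1],v[0]); print(k,P[0],y,fit(im,k,*P[0],y))
T=R.from_rotvec(arm.get_obs()['tool_rot']).as_matrix(); print(T.round(3))
E
```

```text
jig [0.54428931 0.02514256] -0.13722927797886922 res mm [[0.7, -0.1], [-0.2, -1.1], [-0.6, -0.7], [0.1, 7.1], [-1.1, -0.0], [0.4, 0.8], [1.0, -2.0]]
large bay [0.5552 0.1044] mark yaw 0.9 rel jig 1.038 0.0443
medium bay [0.5443 0.0251] mark yaw -1.349 rel jig -1.212 0.0383
small bay [ 0.5342 -0.0482] mark yaw 0.836 rel jig 0.973 0.0342
large [ 0.45106267 -0.27081077] -0.9383887941233242 (array([ 0.45152225, -0.27138996, -0.9682173 ]), np.float64(4.3754015864158164))
medium [ 0.497657   -0.42560275] -1.5469495331634577 (array([ 0.49887944, -0.42844267, -1.55946341]), np.float64(14.421464849978076))
small [ 0.54322478 -0.26373263] -0.37540479651490993 (array([ 0.54421656, -0.26401671, -0.42387823]), np.float64(4.369653354566925))
[[-0.96   0.28  -0.001]
 [ 0.28   0.96  -0.002]
 [ 0.    -0.002 -1.   ]]
```

```bash
python3 - <<'E'
from h import *
im=cv2.imread('pics/top0.png'); d=np.load('pics/top0.npy'); C=cloud('top',d)
f=lambda P,s,o:(np.array(P)+.5)/s-.5+o
px=f([(269,161),(449,187),(613,210),(715,117),(665,470),(20,380)],6,np.array([206,178]))
W=onplane('top',px,.0125)[:,:2]
J=np.array([(0,80),(0,0),(0,-74),(48,-114),(-112,-114),(-112,177)])/1e3
w=np.array([3,3,3,1,1,1.]);w/=w.sum()
jc=w@J;wc=w@W; H=((J-jc)*w[:,None]).T@(W-wc); yaw=np.arctan2(H[0,1]-H[1,0],H[0,0]+H[1,1])
Rj=np.array([[np.cos(yaw),-np.sin(yaw)],[np.sin(yaw),np.cos(yaw)]]); o=wc-Rj@jc
print('jig',o,yaw,'res mm',((W-(J@Rj.T+o))*1e3).round(1).tolist())
dm=onplane('top',f([(192,100),(533,168),(556,159)],6,np.array([206,178])),.0125)[:,:2]
for i in range(3):
    b=J[i]@Rj.T+o; v=dm[i]-b; print('bay',b.round(4),'yaw',np.arctan2(v[1],v[0]).round(3))
for k,x,y,t in(('large',.4515,-.2714,-.968),('medium',.4989,-.4284,-1.559),('small',.5442,-.264,-.424)):
    m=(np.hypot(C[...,0]-x,C[...,1]-y)<.022)&(C[...,2]>.056)&(C[...,2]<.075)
    print(k,'stem',m.sum(),C[m].mean(0).round(4))
    (x,y,t),c=fit(im,k,x,y,t)
    r=RAD[k];a=np.linspace(0,6.28,40)
    big=cv2.resize(im,None,fx=8,fy=8,interpolation=cv2.INTER_NEAREST)
    for P in(np.c_[x+r*np.cos(a),y+r*np.sin(a),a*0+.018],np.c_[x+.011*np.cos(a),y+.011*np.sin(a),a*0+.064],[[x,y,.014],[x+(r+.01)*np.cos(t),y+(r+.01)*np.sin(t),.014]]):
        cv2.polylines(big,[np.round((proj('top',P)+.5)*8).astype(np.int32)],False,(0,0,255),1)
    c=proj('top',[x,y,.01])[0]*8; u,v=c.astype(int); 
    try: S.append(big[v-130:v+130,u-130:u+130])
    except NameError: S=[big[v-130:v+130,u-130:u+130]]
cv2.imwrite('pics/ov.png',np.hstack(S))
for k in((-.01+.033),):pass
m=(C[...,2]>.085)&(C[...,2]<.125)&(abs(C[...,1]-.17)<.03)&(abs(C[...,0]-.58)<.05);print('knob',m.sum(),C[m].mean(0), 'model',Rj@[.023,.151]+o)
E
```

```text
jig [0.54428057 0.0244797 ] -0.14223817888344542 res mm [[0.3, 0.6], [-0.2, -0.4], [-0.2, -0.1], [-0.5, 0.8], [0.9, 0.8], [0.1, -1.8]]
bay [0.5556 0.1037] yaw 0.904
bay [0.5443 0.0245] yaw -1.358
bay [ 0.5338 -0.0488] yaw 0.839
large stem 58 [ 0.4508 -0.2708  0.0643]Traceback (most recent call last):
  File "<stdin>", line 17, in <module>
  File "h.py", line 51, in fit
    o=minimize(cost,s,method='Nelder-Mead',options=dict(initial_simplex=sim,xatol=1e-5,fatol=1e-4))
    res = _minimize_neldermead(fun, x0, args, callback, bounds=bounds,
                               **options)
    fxr = func(xr)
    fx = function(np.copy(x), *(wrapper_args + args))
  File "h.py", line 47, in cost
    m,k=ren(p); return ((m-soft)**2*(1-k)*(cv2.dilate(m,np.ones((5,5)))>0)).sum()
        ~~~^^^
  File "h.py", line 38, in ren
    cv2.fillPoly(m,[hull(np.r_[circ(r,0),circ(r,.018)])],1)
                    ~~~~^^^^^^^^^^^^^^^^^^^^^^^^^^^^^^^
  File "h.py", line 33, in hull
    q=(proj(n,P)-[u0,v0]+.5)*S-.5
       ~~~~^^^^^
  File "h.py", line 21, in proj
    i,k=K(n);T=np.array(i['T']); q=(np.atleast_2d(P)-T[:3,3])@T[:3,:3]
        ~^^^
  File "h.py", line 5, in K
    i=viewer.camera_info(n); f=200/np.tan(np.radians(i['vfov'])/2)
ValueError: time passes only in moves, steps and waits
```

```bash
sed -i 's/^def K(n):/import functools\n@functools.lru_cache\ndef K(n):/' h.py; cat >> h.py <<'E'
JY=-.1422; JO=np.array([.5443,.0245])
BAY=dict(large=(.5556,.1037,.904),medium=(.5443,.0245,-1.358),small=(.5338,-.0488,.839))
def overlay(im,items,name,h=130):
    S=[]; big=cv2.resize(im,None,fx=8,fy=8,interpolation=cv2.INTER_CUBIC); a=np.linspace(0,6.28,40)
    for k,x,y,t,z0 in items:
        r=RAD[k]
        for P in(np.c_[x+r*np.cos(a),y+r*np.sin(a),a*0+.018+z0],np.c_[x+.011*np.cos(a),y+.011*np.sin(a),a*0+.064+z0],[[x,y,.014+z0],[x+(r+.01)*np.cos(t),y+(r+.01)*np.sin(t),.014+z0]]):
            cv2.polylines(big,[np.round((proj('top',P)+.5)*8).astype(np.int32)],False,(0,0,255),1)
        u,v=(proj('top',[x,y,z0+.01])[0]*8).astype(int); S.append(big[v-h:v+h,u-h:u+h])
    cv2.imwrite(f'pics/{name}.png',np.hstack(S))
E
python3 - <<'E'
from h import *
im=cv2.imread('pics/top0.png'); d=np.load('pics/top0.npy'); C=cloud('top',d)
L=[]
for k,x,y,t in(('large',.4515,-.2714,-.968),('medium',.4989,-.4284,-1.559),('small',.5442,-.264,-.424)):
    m=(np.hypot(C[...,0]-x,C[...,1]-y)<.022)&(C[...,2]>.056)&(C[...,2]<.075)
    p,c=fit(im,k,x,y,t); L.append((k,*p,0))
    print(k,'stem',m.sum(),C[m].mean(0).round(4),p,c)
overlay(im,L,'ov')
m=(C[...,2]>.085)&(C[...,2]<.125)&(abs(C[...,1]-.17)<.03)&(abs(C[...,0]-.58)<.05)
Rj=R.from_euler('z',JY).as_matrix()[:2,:2]
print('knob',m.sum(),C[m].mean(0), 'model',Rj@[.023,.151]+JO,'unlocked',Rj@[-.044,.151]+JO)
E
```

```text
large stem 58 [ 0.4508 -0.2708  0.0643] [ 0.45151583 -0.27138869 -0.96995357] 4.368628427933674
medium stem 62 [ 0.4975 -0.4243  0.0629] [ 0.4988817  -0.42843421 -1.56395943] 14.487175405074138
small stem 57 [ 0.5427 -0.2632  0.0644] [ 0.54422616 -0.26407302 -0.43120428] 4.36166389621034
knob 85 [0.58645674 0.17009891 0.10596245] model [0.58846776 0.17071631] unlocked [0.52214402 0.18021163]
```

View pics/ov.png

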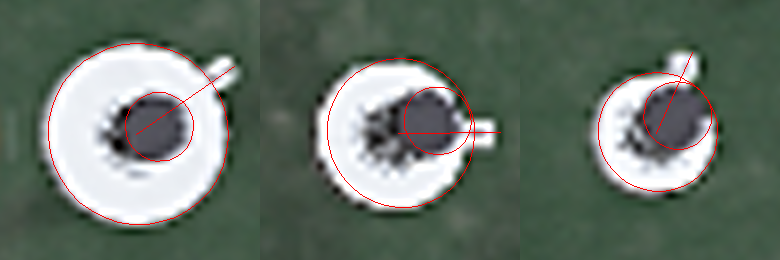

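Large is at (0.4515,-0.2714) and small at (0.5442,-0.2641). Medium's true centre lies about 2.5 mm left of its overlay, so I take (0.4985,-0.4255).

```bash
cat >> h.py <<'E'
def plan(x,y,z,yaw):
    """yaw: world direction of tool y, tool down. prints turn units (first), then shift in m in turned tool axes"""
    o=arm.get_obs(); T=R.from_rotvec(o['tool_rot']).as_matrix()
    G=np.c_[[np.sin(yaw),-np.cos(yaw),0],[np.cos(yaw),np.sin(yaw),0],[0,0,-1]]
    G=G if T[:,1]@G[:,1]>0 else G@np.diag([-1,-1,1])
    rv=R.from_matrix(T.T@G).as_rotvec(degrees=True)/5
    print('pos',o['position'].round(4),'turn',rv.round(2),'shift',(G.T@(np.array([x,y,z])-o['position'])).round(4),'F',o['force'].round(1),'t',o['time'],'q6',o['joints'][5].round(2))
E
python3 - <<'E'
from h import *
d=np.load('pics/top0.npy'); C=cloud('top',d)
for x0,x1 in((.6,.64),(.64,.7),(.7,.8)):
  m=(C[...,0]>x0)&(C[...,0]<x1)&(abs(C[...,1]-.165)<.1)&(d>0); print(x0,np.percentile(C[m][:,2],[50,99,100]).round(3))
plan(.628,.165,.204,JY+np.pi/2)
E
```

```text
0.6 [0.001 0.038 0.042]
0.64 [0.041 0.062 0.066]
0.7 [0.06  0.07  0.075]Traceback (most recent call last):
  File "<stdin>", line 5, in <module>
  File "h.py", line 71, in plan
    rv=R.from_matrix(T.T@G).as_rotvec(degrees=True)/5
       ~~~~~~~~~~~~~^^^^^^^
  File "scipy/spatial/transform/_rotation.pyx", line 1143, in scipy.spatial.transform._rotation.Rotation.from_matrix
ValueError: Non-positive determinant (left-handed or null coordinate frame) in rotation matrix 0: [[-9.89991201e-01  1.41128973e-01 -1.87477267e-04]
 [ 1.41128353e-01  9.89989422e-01  1.93212020e-03]
 [-4.58278650e-04 -1.88632364e-03  9.99998116e-01]].
```

```bash
sed -i 's/\[np.sin(yaw),-np.cos(yaw),0\]/[-np.sin(yaw),np.cos(yaw),0]/' h.py; python3 -c "
from h import *
plan(.628,.165,.204,JY+np.pi/2)"
```

```text
pos [0.1538 0.5276 0.2044] turn [-0.02 -0.   -1.62] shift [-5.208e-01 -2.917e-01  4.000e-04] F [0.4 0.8 0.3] t 0.1 q6 -0.1
```

```bash
python3 -m pendant '[[0,0,0,0,0,-0.8,1],[0,0,0,0,0,-0.8,1],[-0.03,-0.017,0,0,0,0,1],[-0.03,-0.017,0,0,0,0,1],[-0.03,-0.017,0,0,0,0,1]]' 10
python3 -m pendant '[[-0.03,-0.017,0,0,0,0,1],[-0.03,-0.017,0,0,0,0,1],[-0.03,-0.017,0,0,0,0,1],[-0.03,-0.017,0,0,0,0,1],[-0.03,-0.017,0,0,0,0,1]]'
python3 -m pendant '[[-0.03,-0.017,0,0,0,0,1],[-0.03,-0.017,0,0,0,0,1],[-0.03,-0.017,0,0,0,0,1],[-0.03,-0.017,0,0,0,0,1],[-0.03,-0.017,0,0,0,0,1]]'
python3 -c "
from h import *
plan(.628,.165,.09,JY+np.pi/2)"
```

```text
time: 0.6
position: [0.2361, 0.4637, 0.2048]
tool_rot: [-0.224, -3.133, 0.002]
force: [0.6, -0.0, -0.1]
width: 0.0576
grip_force: 0.0
time: 1.1
position: [0.3727, 0.3578, 0.2049]
tool_rot: [-0.226, -3.133, 0.001]
force: [0.4, 0.7, 0.1]
width: 0.0177
grip_force: 0.0
time: 1.6
position: [0.5089, 0.2522, 0.2048]
tool_rot: [-0.226, -3.132, 0.0]
force: [0.8, 0.0, 0.1]
width: 0.0002
grip_force: 0.0
pos [0.5089 0.2522 0.2048] turn [-0.   -0.01 -0.02] shift [-0.1302 -0.0694  0.1148] F [0.8 0.  0.1] t 1.6 q6 -1.07
```

```bash
python3 -m pendant '[[-0.03,-0.016,0,0,0,0,1],[-0.03,-0.016,0,0,0,0,1],[-0.03,-0.016,0,0,0,0,1],[-0.03,-0.016,0,0,0,0,1],[0,0,0,0,0,0,1]]'
python3 -c "
from h import *
plan(.628,.165,.09,JY+np.pi/2)"
```

```text
time: 2.1
position: [0.6199, 0.1695, 0.2033]
tool_rot: [-0.233, -3.131, 0.003]
force: [-0.6, 0.2, 0.0]
width: 0.0009
grip_force: 0.0
pos [0.6199 0.1695 0.2033] turn [-0.02 -0.02 -0.07] shift [-0.0086 -0.0033  0.1133] F [-0.6  0.2  0. ] t 2.1 q6 -1.24
```

```bash
python3 -m pendant '[[-0.008,-0.003,0.03,0,0,0,1],[0,0,0.03,0,0,0,1],[0,0,0.03,0,0,0,1],[0,0,0.024,0,0,0,1],[0,0,0,0,0,0,1]]'
python3 -m pendant '[[0.01,0,0,0,0,0,1],[0.01,0,0,0,0,0,1],[0.01,0,0,0,0,0,1],[0.01,0,0,0,0,0,1],[0.01,0,0,0,0,0,1]]'
python3 -m pendant '[[0.01,0,0,0,0,0,1],[0.008,0,0,0,0,0,1],[0.005,0,0,0,0,0,1],[0,0,0,0,0,0,1]]'
python3 -c "
from h import *
plan(*(JO+R.from_euler('z',JY).as_matrix()[:2,:2]@[-.023,.151]),.09,JY+np.pi/2)"
```

```text
time: 2.6
position: [0.6213, 0.1686, 0.086]
tool_rot: [-0.225, -3.123, 0.003]
force: [0.1, -0.1, -0.8]
width: 0.0004
grip_force: 0.0
time: 3.1
position: [0.5753, 0.1761, 0.0929]
tool_rot: [0.226, 3.131, 0.001]
force: [1.8, 0.0, 0.9]
width: 0.0005
grip_force: 0.6
time: 3.5
position: [0.5517, 0.1792, 0.0909]
tool_rot: [-0.225, -3.132, 0.0]
force: [0.4, -1.1, -0.1]
width: 0.0007
grip_force: 0.0
pos [0.5517 0.1792 0.0909] turn [-0.   -0.02 -0.02] shift [ 0.0084 -0.0032  0.0009] F [ 0.4 -1.1 -0.1] t 3.5 q6 -1.21
```

```bash
python3 -m pendant '[[0.006,0,0,0,0,0,1],[0,0,0,0,0,0,1]]';python3 -m pendant '[[0.003,0,0,0,0,0,1],[0,0,0,0,0,0,1]]'; python3 -m pendant '[[0.002,0,0,0,0,0,1],[0,0,0,0,0,0,1]]'; python3 -m pendant '[[0.002,0,0,0,0,0,1],[0,0,0,0,0,0,1]]'
python3 -c "
from h import *
im,d=viewer.read_camera('side');cv2.imwrite('pics/s1.png',cv2.resize(im[130:230,250:370],None,fx=5,fy=5,interpolation=cv2.INTER_CUBIC))"
```

```text
time: 3.7
position: [0.5464, 0.18, 0.0912]
tool_rot: [-0.226, -3.132, 0.0]
force: [-0.1, 0.8, -0.2]
width: 0.0006
grip_force: 0.0
time: 3.9
position: [0.545, 0.1802, 0.0915]
tool_rot: [0.226, 3.131, -0.0]
force: [4.0, -1.1, -1.8]
width: 0.0005
grip_force: 1.8
time: 4.1
position: [0.5447, 0.1802, 0.0916]
tool_rot: [0.227, 3.127, 0.0]
force: [8.4, -1.2, -4.8]
width: 0.0004
grip_force: 3.9
time: 4.3
position: [0.5446, 0.1802, 0.0917]
tool_rot: [0.227, 3.123, 0.0]
force: [11.5, -1.0, -6.9]
width: 0.0009
grip_force: 6.0
```

View pics/s1.png

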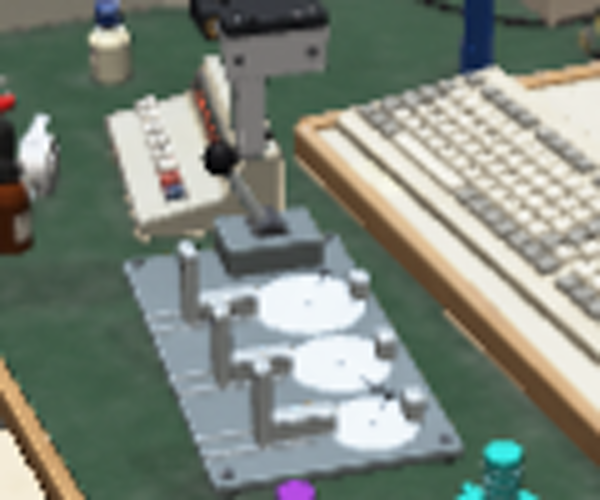

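The lever now leans fully toward the robot, with a hard stop felt at 11 N. Next I back off and turn toward the large holder.

```bash
python3 -m pendant '[[-0.02,0,0,0,0,0,1],[0,0,-0.04,0,0,0,1],[0,0,-0.04,0,0,0,1],[0,0,-0.04,0,0,0,0.45],[0,0,0,0,0,0,0.45]]'
for i in 1 2 3 4; do python3 -m pendant '[[0,0,0,0,0,1,0.45],[0,0,0,0,0,1,0.45],[0,0,0,0,0,1,0.45],[0,0,0,0,0,1,0.45],[0,0,0,0,0,1,0.45]]' | head -1; done
python3 -m pendant '[[0,0,0,0,0,1,0.45],[0,0,0,0,0,0.5,0.45],[0,0,0,0,0,0,0.45]]'
python3 -c "
from h import *
plan(.4515,-.2714,.2,-.444)"
```

```text
time: 4.85
position: [0.5624, 0.1789, 0.2194]
tool_rot: [0.225, 3.122, 0.006]
force: [-0.6, 0.5, 0.6]
width: 0.0133
grip_force: 0.0
time: 5.35
time: 5.85
time: 6.35
time: 6.85
time: 7.15
position: [0.5591, 0.1781, 0.2104]
tool_rot: [-2.659, -1.67, 0.004]
force: [-0.1, -0.4, -0.7]
width: 0.0517
grip_force: 0.0
pos [0.5591 0.1781 0.2104] turn [-0.03  0.01 -0.06] shift [-0.4521  0.0959  0.0104] F [-0.1 -0.4 -0.7] t 7.15 q6 0.66
```

```bash
python3 -m pendant '[[-0.03,0.006,0,0,0,0,0.45],[-0.03,0.006,0,0,0,0,0.45],[-0.03,0.006,0,0,0,0,0.45],[-0.03,0.006,0,0,0,0,0.45],[-0.03,0.006,0,0,0,0,0.45]]' >/dev/null
python3 -m pendant '[[-0.03,0.006,0,0,0,0,0.45],[-0.03,0.006,0,0,0,0,0.45],[-0.03,0.006,0,0,0,0,0.45],[-0.03,0.006,0,0,0,0,0.45],[-0.03,0.006,0,0,0,0,0.45]]' >/dev/null
python3 -m pendant '[[-0.03,0.006,0,0,0,0,0.45],[-0.03,0.006,0,0,0,0,0.45],[-0.03,0.006,0,0,0,0,0.45],[-0.03,0.006,0,0,0,0,0.45],[0,0,0,0,0,0,0.45]]' >/dev/null
python3 - <<'E'
from h import *
plan(.4515,-.2714,.024,-.444)
im,d=viewer.read_camera('side');cv2.imwrite('pics/s2.png',im)
im,d=snap('top','t2')
E
```

```text
pos [ 0.4517 -0.2392  0.2106] turn [-0.02  0.01 -0.1 ] shift [-0.0292  0.0137  0.1866] F [0.8 0.4 0.8] t 8.65 q6 -0.14
```

View pics/s2.png

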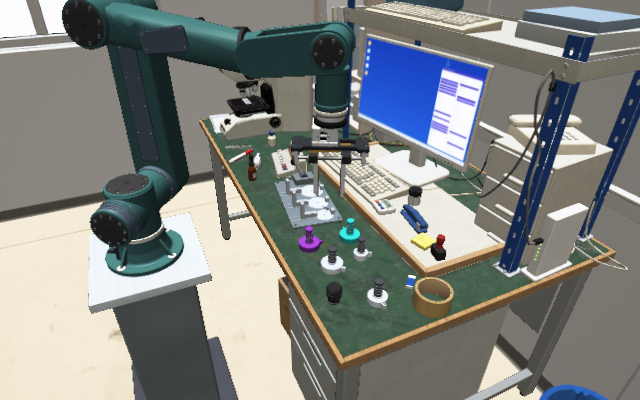

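Nothing has moved: the large holder is still at (333,262), directly under the gripper. I descend and grasp.

```bash
python3 -m pendant '[[-0.029,0.014,0,0,0,-0.1,0.45],[0,0,0.03,0,0,0,0.45],[0,0,0.03,0,0,0,0.45],[0,0,0.03,0,0,0,0.45],[0,0,0.02,0,0,0,0.45]]' >/dev/null
python3 -m pendant '[[0,0,0,0,0,0,0.45],[0,0,0,0,0,0,0.45]]'
python3 -c "
from h import *
plan(.4515,-.2714,.024,-.444)"
```

```text
time: 9.45
position: [0.4535, -0.2679, 0.1018]
tool_rot: [-2.652, -1.684, -0.001]
force: [0.5, 0.2, -0.8]
width: 0.0514
grip_force: 0.0
pos [ 0.4535 -0.2679  0.1018] turn [-0.   -0.01  0.06] shift [-0.0041 -0.0003  0.0778] F [ 0.5  0.2 -0.8] t 9.45 q6 -0.2
```

```bash
python3 -m pendant '[[-0.004,0,0.02,0,0,0,0.45],[0,0,0.02,0,0,0,0.45],[0,0,0.02,0,0,0,0.45],[0,0,0.017,0,0,0,0.45],[0,0,0,0,0,0,0.45]]' 
python3 -m pendant '[[0,0,0,0,0,0,1],[0,0,0,0,0,0,1],[0,0,0,0,0,0,1],[0,0,0,0,0,0,1],[0,0,0,0,0,0,1]]' 15
python3 -m pendant '[[0,0,-0.02,0,0,0,1],[0,0,-0.03,0,0,0,1],[0,0,-0.03,0,0,0,1],[0,0,-0.03,0,0,0,1],[0,0,-0.03,0,0,0,1]]' 
python3 -m pendant '[[0,0,0,0,0,-1,1],[0,0,0,0,0,-1,1],[0,0,0,0,0,-1,1],[0,0,0,0,0,-1,1],[0,0,0,0,0,-1,1]]' | tail -2
for i in 1 2 3; do python3 -m pendant '[[0,0,0,0,0,-1,1],[0,0,0,0,0,-1,1],[0,0,0,0,0,-1,1],[0,0,0,0,0,-1,1],[0,0,0,0,0,-1,1]]' |head -1; done
python3 -m pendant '[[0,0,0,0,0,-1,1],[0,0,0,0,0,-0.5,1],[0,0,0,0,0,0,1]]'
python3 -c "
from h import *
plan(.5556,.1037,.16,1.43)"
```

```text
time: 9.95
position: [0.4511, -0.2716, 0.0239]
tool_rot: [-2.651, -1.682, 0.001]
force: [0.0, -0.2, -0.0]
width: 0.0514
grip_force: 0.0
time: 10.45
position: [0.4516, -0.2728, 0.0255]
tool_rot: [2.653, 1.682, 0.001]
force: [-1.9, 1.8, 3.4]
width: 0.0215
grip_force: 15.0
time: 10.95
position: [0.4511, -0.2723, 0.1652]
tool_rot: [-2.653, -1.682, 0.0]
force: [0.2, 0.4, -0.8]
width: 0.0217
grip_force: 15.0
width: 0.0217
grip_force: 15.0
time: 11.95
time: 12.45
time: 12.95
time: 13.25
position: [0.4512, -0.2724, 0.164]
tool_rot: [-0.213, -3.134, -0.001]
force: [0.2, 0.3, -1.2]
width: 0.0212
grip_force: 15.0
pos [ 0.4512 -0.2724  0.164 ] turn [ 0.01 -0.01  0.06] shift [-0.0506  0.387   0.004 ] F [ 0.2  0.3 -1.2] t 13.25 q6 -2.09
```

```bash

for i in 1 2; do python3 -m pendant '[[-0.004,0.03,0,0,0,0,1],[-0.004,0.03,0,0,0,0,1],[-0.004,0.03,0,0,0,0,1],[-0.004,0.03,0,0,0,0,1],[-0.004,0.03,0,0,0,0,1]]'|tail -2; done
python3 -m pendant '[[-0.004,0.03,0,0,0,0,1],[-0.003,0.03,0,0,0,0,1],[-0.003,0.02,0,0,0,0,1],[0,0,0,0,0,0,1],[0,0,0,0,0,0,1]]'
python3 -c "
from h import *
plan(.5556,.1037,.0385,1.43)"
```

```text
width: 0.0219
grip_force: 15.0
width: 0.0216
grip_force: 15.0
time: 14.75
position: [0.552, 0.0971, 0.1641]
tool_rot: [-0.212, -3.134, 0.001]
force: [-0.1, -0.1, -1.0]
width: 0.0217
grip_force: 15.0
pos [0.552  0.0971 0.1641] turn [-0.01 -0.01  0.06] shift [-0.0027  0.0071  0.1256] F [-0.1 -0.1 -1. ] t 14.75 q6 -1.36
```

```bash

python3 -m pendant '[[-0.0012,0.0071,0,0,0,0.06,1],[0,0,0.03,0,0,0,1],[0,0,0.03,0,0,0,1],[0,0,0.03,0,0,0,1],[0,0,0.01,0,0,0,1]]'|tail -2
python3 -m pendant '[[0,0,0,0,0,0,1],[0,0,0,0,0,0,1]]'
python3 -c "
from h import *
plan(.5541,.1039,.0385,1.43)"
```

```text
width: 0.0217
grip_force: 15.0
time: 15.45
position: [0.5553, 0.1039, 0.0659]
tool_rot: [0.222, 3.132, 0.001]
force: [-0.1, 0.4, -0.5]
width: 0.0216
grip_force: 15.0
pos [0.5553 0.1039 0.0659] turn [ 0.01  0.02 -0.01] shift [ 0.0012 -0.0002  0.0274] F [-0.1  0.4 -0.5] t 15.45 q6 -1.34
```

```bash

python3 -m pendant '[[0.0013,0,0.01,0,0,0,1],[0,0,0.01,0,0,0,1],[0,0,0.004,0,0,0,1],[0,0,0,0,0,0,1]]'
python3 -m pendant '[[0,0,0.002,0,0,0,1],[0,0,0,0,0,0,1]]'
python3 -m pendant '[[0,0,0.001,0,0,0,1],[0,0,0,0,0,0,1]]'
```

```text
time: 15.85
position: [0.5523, 0.1043, 0.0394]
tool_rot: [-0.221, -3.132, 0.0]
force: [-0.6, 1.2, -0.9]
width: 0.0219
grip_force: 15.0
time: 16.05
position: [0.5531, 0.1043, 0.0385]
tool_rot: [0.221, 3.134, 0.0]
force: [0.1, 0.4, -1.3]
width: 0.0214
grip_force: 15.0
time: 16.25
position: [0.5534, 0.1043, 0.038]
tool_rot: [0.221, 3.133, 0.0]
force: [-0.0, -0.5, 0.4]
width: 0.0218
grip_force: 15.0
```

```bash

python3 -m pendant '[[0,0,0.001,0,0,0,1],[0,0,0,0,0,0,1]]'
python3 -m pendant '[[0,0,0,0,0,0,0.6],[0,0,0,0,0,0,0.6],[0,0,0,0,0,0,0.6],[0,0,0,0,0,0,0.6]]' |tail -2
python3 -m pendant '[[0,0,-0.01,0,0,0,0.6],[0,0,-0.03,0,0,0,0.6],[0,0,-0.04,0,0,0,0.6],[0,0,-0.02,0,0,0,0.6],[0.03,0,0,0,0,0,1]]'|tail -2
python3 -m pendant '[[0.03,0,0,0,0,0,1],[0.03,0,0,0,0,0,1],[0.03,0,0,0,0,0,1],[0.01,0,0,0,0,0,1],[0,0,0,0,0,0,1]]' 
python3 - <<'E'
from h import *
for n in('top0','t2'):
    C=cloud('top',np.load(f'pics/{n}.npy')); Q=(C[...,:2]-JO)@R.from_euler('z',JY).as_matrix()[:2,:2]
    for k,y in(('large',.08),('medium',0),('small',-.074)):
        m=(abs(Q[...,1]-y)<.02)&(Q[...,0]<-.03)&(Q[...,0]>-.12)&(C[...,2]>.055)&(C[...,2]<.08)
        print(n,k,m.sum(),Q[m].mean(0).round(4) if m.any() else'', 'opening',-(Q[m].mean(0)[0]+.047+RAD[k]) if m.any() else '')
im,d=snap('top','t3'); C=cloud('top',d)
x,y,t=BAY['large']; p,c=fit(im,'large',x,y,t,.0125); print(p,c, 'err mm',(p[:2]-[x,y])*1e3,p[2]-t)
overlay(im,[('large',*p,.0125),('large',x,y,t,.0125)],'o3')
E
```

```text
time: 16.45
position: [0.5535, 0.1043, 0.038]
tool_rot: [0.221, 3.133, 0.0]
force: [-2.2, 0.0, 5.4]
width: 0.0219
grip_force: 15.0
width: 0.0379
grip_force: 0.0
width: 0.0327
grip_force: 0.0
time: 17.85
position: [0.4241, 0.1228, 0.1374]
tool_rot: [0.219, 3.132, 0.001]
force: [-0.1, -0.4, -0.3]
width: 0.0004
grip_force: 0.0
top0 large 35 [-0.0838  0.0793] opening 0.006811179827042102
top0 medium 32 [-0.0808 -0.0006] opening 0.008806082497260927
top0 small 34 [-0.0727 -0.0741] opening 0.005716326885511814
t2 large 36 [-0.0837  0.0793] opening 0.00674143550578532
t2 medium 34 [-0.0807 -0.0005] opening 0.008749364824068247
t2 small 34 [-0.0728 -0.0742] opening 0.005803813844794215
[0.5540709  0.11279129 0.38562747] 153.42614178093112 err mm [-1.5290959   9.09129127] -0.5183725289445094
```

View pics/o3.png

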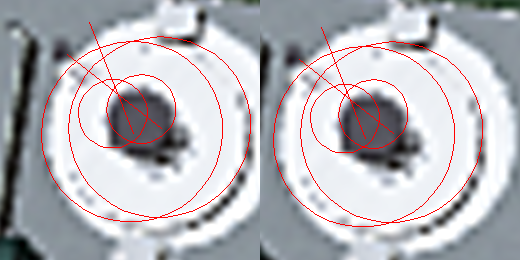

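The bay overlay's stem circle matches the actual stem at about (374,118) to within 1 mm. The nose is white on white, so I check it with depth.

```bash
cat >> h.py <<'E'
def check(d,k,n='top'):
    """stem centre and nose angle of a seated holder from depth"""
    C=cloud(n,d); x,y,t=BAY[k]; r=RAD[k]; D=np.hypot(C[...,0]-x,C[...,1]-y)
    m=(D<.03)&(C[...,2]>.066)&(C[...,2]<.09); s=C[m].mean(0)
    f=(D<r+.015)&(C[...,2]>.0245)&(C[...,2]<.036); A=C[f][:,:2]
    D2=np.hypot(*(A-[s[0],s[1]]).T); a=np.arctan2(A[:,1]-y,A[:,0]-x); 
    b=np.arctan2(s[1]-y,s[0]-x)
    q=D2>r+.002; da=(a-t+np.pi)%(2*np.pi)-np.pi
    e=R.from_euler('z',-JY).as_matrix()[:2,:2]@(s[:2]-[x,y])
    print(k,'stem err jig mm',(e*1e3).round(1),'nose pts',[(round(float(i),2),round(float(j)*1e3)) for i,j in zip(da[q],D2[q])])
E
python3 - <<'E'
from h import *
d=np.load('pics/t3.npy'); check(d,'large')
im=cv2.imread('pics/t3.png'); 
c=proj('top',[.5556,.1037,.02])[0].astype(int)
im2,_=viewer.read_camera('side'); e=proj('side',[.5556,.1037,.02])[0].astype(int)
z=lambda i,c:cv2.resize(i[c[1]-20:c[1]+20,c[0]-20:c[0]+20],(400,400),interpolation=cv2.INTER_CUBIC)
l=cv2.createCLAHE(3,(2,2))
o=np.hstack([z(im,c),z(im2,e)]); g=o.min(2).astype(float); g=np.clip((g-120)/135,0,1)**3*255
cv2.imwrite('pics/z3.png',g)
E
```

```text
large stem err jig mm [-4.5 -1.3] nose pts [(-0.91, 46), (-0.97, 47), (-0.92, 43), (-0.96, 44), (-1.03, 45), (-1.12, 44), (-1.19, 44), (-1.21, 46), (-0.92, 41), (-0.97, 42), (-1.12, 42), (-1.19, 42), (-0.91, 38), (-1.0, 38), (-1.04, 40), (-1.15, 39), (-1.21, 40), (-0.92, 36), (-1.0, 36), (-1.08, 36), (-1.15, 37), (-1.23, 37), (-1.26, 35), (0.08, 42), (0.05, 38), (-0.0, 37), (0.14, 40), (0.11, 37), (0.07, 35), (0.21, 38), (0.19, 35), (0.14, 33), (1.97, 32), (1.91, 35), (1.98, 35), (2.06, 34), (2.13, 34), (2.19, 33), (2.26, 33), (1.94, 38), (1.99, 37), (2.08, 37), (2.13, 36), (2.18, 36), (2.26, 36), (1.94, 40), (2.02, 40), (2.09, 39), (2.14, 39), (2.21, 39), (2.25, 38)][ WARN:0@0.716] global loadsave.cpp:1063 imwrite_ Unsupported depth image for selected encoder is fallbacked to CV_8U.
```

View pics/z3.png

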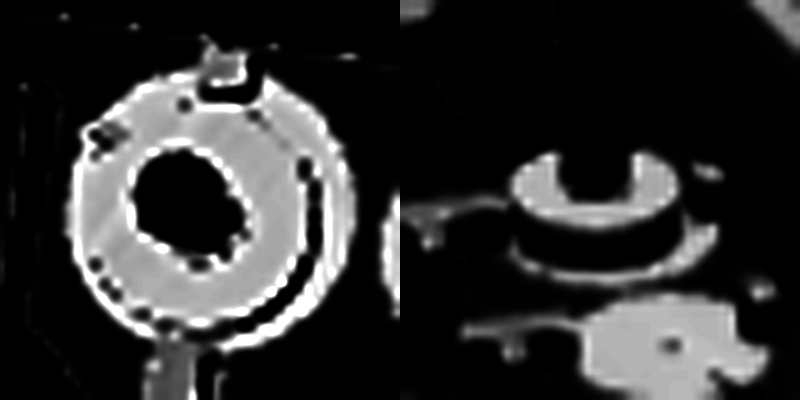

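```bash
cat >> h.py <<'E'
def dnose(C,x,y,r,z0,lo=1.5,hi=12,t=None):
    D=np.hypot(C[...,0]-x,C[...,1]-y); z=C[...,2]-z0
    f=(D>r+lo/1e3)&(D<r+hi/1e3)&(z>.007)&(z<.02); a=np.arctan2(C[...,1][f]-y,C[...,0][f]-x)
    if t is not None: a=a[abs((a-t+np.pi)%(2*np.pi)-np.pi)<.45]
    return len(a),np.angle(np.exp(1j*a).mean())
E
python3 - <<'E'
from h import *
C=cloud('top',np.load('pics/top0.npy'))
for k,x,y,t in(('large',.4515,-.2714,-.970),('medium',.4985,-.4255,-1.563),('small',.5442,-.264,-.431)):
    D=np.hypot(C[...,0]-x,C[...,1]-y); f=(D<RAD[k]+.003)&(C[...,2]>.013)&(C[...,2]<.024)
    lo,hi=np.percentile(C[f][:,:2],[2,98],axis=0)
    print(k,dnose(C,x,y,RAD[k],0,t=t),t,'mid',((lo+hi)/2).round(4),((hi-lo)).round(4))
d=np.mean([viewer.read_camera('top')[1] for _ in range(4)],0); C=cloud('top',d); np.save('pics/t3m.npy',d)
x,y,t=BAY['large']
for c in((x,y),(x-.0015,y+.0002)): print(dnose(C,*c,.03,.0125,t=t),t)
D=np.hypot(C[...,0]-x,C[...,1]-y); f=(D<.034)&(C[...,2]>.026)&(C[...,2]<.036)
lo,hi=np.percentile(C[f][:,:2],[2,98],axis=0);print('mid',(lo+hi)/2,hi-lo)
C0=cloud('top',np.load('pics/top0.npy'))
for k in RAD:
  x,y,t=BAY[k]
  for a in(0,): print(k,'fixed jaw dir',dnose(C0,x,y,RAD[k],.0125,t=JY),JY)
E
```

```text
large (11, np.float64(-0.9946395467877404)) -0.97 mid [ 0.4514 -0.2707] [0.0532 0.0555]
medium (10, np.float64(-1.5487881391332792)) -1.563 mid [ 0.4974 -0.4245] [0.0458 0.0459]
small (8, np.float64(-0.4106745412061639)) -0.431 mid [ 0.5441 -0.263 ] [0.0377 0.0368]
(8, np.float64(1.008185733732565)) 0.904
(8, np.float64(0.9692259964299602)) 0.904
mid [0.55296989 0.10426569] [0.05950648 0.05518576]
large fixed jaw dir (21, np.float64(-0.18263115138588898)) -0.1422
medium fixed jaw dir (17, np.float64(-0.20909172381091068)) -0.1422
small fixed jaw dir (11, np.float64(-0.17151226705069614)) -0.1422
```

```bash

python3 -m pendant '[[0,0,0.03,0,0,0,1],[0,0,0.03,0,0,0,1],[0,0,0.03,0,0,0,1],[0,0,0.005,0,0,0,1],[0,0,0,0,0,0,1]]' 15
python3 -m pendant '[[-0.01,0,0,0,0,0,1],[-0.01,0,0,0,0,0,1],[-0.01,0,0,0,0,0,1],[0,0,0,0,0,0,1]]' 
for i in 1 2 3 4; do python3 -m pendant '[[-0.002,0,0,0,0,0,1],[0,0,0,0,0,0,1]]' |sed -n 2,4p; done
```

```text
time: 18.65
position: [0.4239, 0.1223, 0.0406]
tool_rot: [-0.221, -3.131, 0.001]
force: [0.1, -0.3, 0.7]
width: 0.0006
grip_force: 0.0
time: 19.05
position: [0.4565, 0.1182, 0.0426]
tool_rot: [0.222, 3.131, 0.001]
force: [-0.1, 0.0, -0.5]
width: 0.0006
grip_force: 0.0
position: [0.4562, 0.118, 0.0415]
tool_rot: [-0.221, -3.134, -0.0]
force: [0.6, 1.0, -0.0]
position: [0.458, 0.1178, 0.0415]
tool_rot: [0.221, 3.134, 0.0]
force: [-0.3, 0.3, -0.2]
position: [0.4595, 0.1176, 0.0414]
tool_rot: [-0.221, -3.133, -0.0]
force: [-2.7, -0.4, 1.8]
position: [0.4616, 0.1173, 0.0414]
tool_rot: [-0.221, -3.133, -0.0]
force: [-3.3, 0.0, 2.1]
```

```bash

for i in 1 2 3 4; do python3 -m pendant '[[-0.001,0,0,0,0,0,1],[0,0,0,0,0,0,1]]' |sed -n '2p;4p'; done
```

```text
position: [0.4627, 0.1171, 0.0414]
force: [-3.3, 1.3, 1.8]
position: [0.4639, 0.1169, 0.0414]
force: [-3.4, -0.7, 1.8]
position: [0.465, 0.1168, 0.0414]
force: [-2.4, 0.2, 1.2]
position: [0.4651, 0.1168, 0.0414]
force: [-6.3, 0.8, 3.5]
```

```bash

for i in 1 2; do python3 -m pendant '[[-0.001,0,0,0,0,0,1],[0,0,0,0,0,0,1]]' |sed -n '2p;4p'; done
```

```text
position: [0.4651, 0.1168, 0.0414]
force: [-8.2, 1.5, 5.2]
position: [0.4651, 0.1168, 0.0414]
force: [-11.2, 1.3, 6.7]
```

```bash

python3 -m pendant '[[-0.001,0,0,0,0,0,1],[0,0,0,0,0,0,1]]' |sed -n '2p;4p'
python3 -m pendant '[[0.01,0,0,0,0,0,1],[0.02,0,0,0,0,0,1],[0.01,0,-0.03,0,0,0,1],[0,0,-0.04,0,0,0,0.45],[0,0,-0.03,0,0,0,0.45]]' 
python3 - <<'E'
from h import *
d=np.mean([snap('top','t4')[1] for _ in range(4)],0); C=cloud('top',d); im=cv2.imread('pics/t4.png')
x,y,t=BAY['large']
for c in((x,y),(x,y+.0005)): print(dnose(C,*c,.03,.0125,t=t),t)
D=np.hypot(C[...,0]-x,C[...,1]-y); f=(D<.034)&(C[...,2]>.026)&(C[...,2]<.036)
lo,hi=np.percentile(C[f][:,:2],[2,98],axis=0);print('mid',(lo+hi)/2,hi-lo)
for k,x,y,t in(('medium',.4985,-.4255,-1.563),('small',.5442,-.264,-.431)):
    D=np.hypot(C[...,0]-x,C[...,1]-y); f=(D<.08)&(C[...,2]>.055)&(C[...,2]<.07); print(k,f.sum(),C[f].mean(0).round(4),fit(im,k,x,y,t))
c=proj('top',[*BAY['large'][:2],.02])[0].astype(int)
im2,_=viewer.read_camera('side'); e=proj('side',[*BAY['large'][:2],.02])[0].astype(int)
a=np.linspace(0,6.28,60)
def z(i,c,n):
    i=cv2.resize(i,None,fx=10,fy=10,interpolation=cv2.INTER_CUBIC); i=np.uint8(np.clip((i.astype(float)-90)/165,0,1)**2*255)
    x,y,t=BAY['large']; P=np.array([[.03,.004],[.04,.004],[.04,-.004],[.03,-.004]])@R.from_euler('z',-t).as_matrix()[:2,:2]+[x,y]
    cv2.polylines(i,[np.round((proj(n,np.c_[P,[.0265]*4])+.5)*10).astype(np.int32)],False,(0,0,255),1)
    cv2.polylines(i,[np.round((proj(n,np.c_[x+.011*np.cos(a),y+.011*np.sin(a),a*0+.0765])+.5)*10).astype(np.int32)],False,(0,255,0),1)
    u,v=c*10; return i[v-200:v+200,u-200:u+200]
cv2.imwrite('pics/z4.png',np.hstack([z(im,c,'top'),z(im2,e,'side')]))
E
```

```text
position: [0.4651, 0.1167, 0.0414]
force: [-12.8, 1.7, 10.2]
time: 21.75
position: [0.4306, 0.1218, 0.1438]
tool_rot: [0.22, 3.129, 0.001]
force: [0.2, -0.0, 0.1]
width: 0.0134
grip_force: 0.0
(9, np.float64(0.9138275186648429)) 0.904
(9, np.float64(0.9051361471764452)) 0.904
mid [0.55529586 0.10358527] [0.05932602 0.05406416]
medium 63 [ 0.4977 -0.4243  0.0636] (array([ 0.49884188, -0.42808969, -1.55739484]), np.float64(14.478796573561066))
small 61 [ 0.5426 -0.2617  0.0638] (array([ 0.54423388, -0.26411067, -0.43154691]), np.float64(4.3341993993642385))
```

View pics/z4.png

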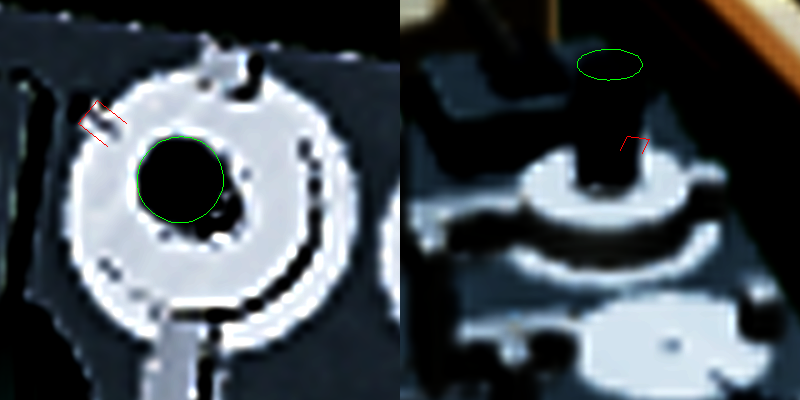

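The stem matches the bay's green circle, and depth puts the nose at 0.91 rad against the mark's 0.904. Large is set and clamped; next is medium.

```bash

python3 -m pendant '[[0,0,-0.03,0,0,1,0.45],[0,0,0,0,0,1,0.45],[0,0,0,0,0,0.25,0.45],[0,0,0,0,0,0,0.45],[0,0,0,0,0,0,0.45]]' 
python3 -c "
from h import *
plan(.4984,-.4257,.14,1.233)"
```

```text
time: 22.5
position: [0.4286, 0.1217, 0.1698]
tool_rot: [-0.525, -3.095, 0.001]
force: [-0.7, -0.3, -1.0]
width: 0.0512
grip_force: 0.0
pos [0.4286 0.1217 0.1698] turn [-0.02 -0.03  0.02] shift [-0.2473 -0.4933  0.0298] F [-0.7 -0.3 -1. ] t 22.5 q6 -1.09
```

```bash

for i in 1 2 3; do python3 -m pendant '[[-0.0137,-0.0274,0,0,0,0,0.45],[-0.0137,-0.0274,0,0,0,0,0.45],[-0.0137,-0.0274,0,0,0,0,0.45],[-0.0137,-0.0274,0,0,0,0,0.45],[-0.0137,-0.0274,0,0,0,0,0.45]]' |sed -n '2p;4p'; done
python3 -m pendant '[[-0.0137,-0.0274,0,0,0,0,0.45],[-0.0137,-0.0274,0,0,0,0,0.45],[-0.0137,-0.0274,0,0,0,0,0.45],[0,0,0,0,0,0,0.45],[0,0,0,0,0,0,0.45]]'
python3 -c "
from h import *
plan(.4984,-.4257,.024,1.233)"
```

```text
position: [0.4483, -0.0312, 0.1706]
force: [0.0, -0.0, -0.3]
position: [0.4676, -0.1832, 0.1704]
force: [-0.1, 0.9, 0.0]
position: [0.487, -0.335, 0.1702]
force: [-0.4, -0.1, -0.1]
time: 24.5
position: [0.4985, -0.4251, 0.1698]
tool_rot: [-0.527, -3.095, -0.003]
force: [-0.5, 0.3, -0.2]
width: 0.0521
grip_force: 0.0
pos [ 0.4985 -0.4251  0.1698] turn [ 0.02 -0.03  0.  ] shift [-1.000e-04 -6.000e-04  1.458e-01] F [-0.5  0.3 -0.2] t 24.5 q6 -2.03
```

```bash

python3 -m pendant '[[0,0,0.03,0,0,0,0.45],[0,0,0.03,0,0,0,0.45],[0,0,0.03,0,0,0,0.45],[0,0,0.03,0,0,0,0.45],[0,0,0,0,0,0,0.45]]' |sed -n '2p;4p'
python3 -m pendant '[[0,0,0.015,0,0,0,0.45],[0,0,0.01,0,0,0,0.45],[0,0,0,0,0,0,0.45],[0,0,0,0,0,0,0.45]]'
python3 -m pendant '[[0,0,0,0,0,0,1],[0,0,0,0,0,0,1],[0,0,0,0,0,0,1],[0,0,0,0,0,0,1],[0,0,0,0,0,0,1]]' 15
python3 -m pendant '[[0,0,-0.02,0,0,0,1],[0,0,-0.03,0,0,0,1],[0,0,-0.03,0,0,0,1],[0,0,-0.03,0,0,0,1],[0,0,-0.03,0,0,0,1]]' 
python3 -m pendant '[[0,0,0,0,0,-1,1],[0,0,0,0,0,-1,1],[0,0,0,0,0,-0.25,1],[0,0,0,0,0,0,1]]'
python3 -c "
from h import *
plan(.5443,.0245,.16,1.43)"
```

```text
position: [0.4963, -0.4208, 0.0456]
force: [0.1, 0.8, -0.5]
time: 25.4
position: [0.4993, -0.4254, 0.0272]
tool_rot: [0.527, 3.096, -0.001]
force: [0.7, -0.1, -0.6]
width: 0.0517
grip_force: 0.0
time: 25.9
position: [0.499, -0.4255, 0.0267]
tool_rot: [0.527, 3.097, -0.001]
force: [-0.4, -0.6, 1.2]
width: 0.0215
grip_force: 15.0
time: 26.4
position: [0.4986, -0.4247, 0.1667]
tool_rot: [-0.527, -3.096, -0.002]
force: [-0.6, -0.3, -1.0]
width: 0.0218
grip_force: 15.0
time: 26.8
position: [0.4986, -0.4248, 0.1655]
tool_rot: [-0.223, -3.132, -0.002]
force: [-0.0, -0.4, -1.2]
width: 0.0217
grip_force: 15.0
pos [ 0.4986 -0.4248  0.1655] turn [ 0.01 -0.02 -0.01] shift [0.0178 0.4513 0.0055] F [-0.  -0.4 -1.2] t 26.8 q6 -2.22
```

```bash

for i in 1 2 3; do python3 -m pendant '[[0.0013,0.0282,0,0,0,0,1],[0.0013,0.0282,0,0,0,0,1],[0.0013,0.0282,0,0,0,0,1],[0.0013,0.0282,0,0,0,0,1],[0.0013,0.0282,0,0,0,0,1]]' |sed -n '2p;6p'; done
python3 -m pendant '[[0.0013,0.0282,0,0,0,0,1],[0,0,0,0,0,0,1],[0,0,0.04,0,0,0,1],[0,0,0.04,0,0,0,1],[0,0,0,0,0,0,1]]'
python3 -c "
from h import *
plan(.5418,.0248,.0392,1.43)"
```

```text
position: [0.512, -0.2834, 0.1658]
grip_force: 15.0
position: [0.5253, -0.1428, 0.166]
grip_force: 15.0
position: [0.5386, -0.0024, 0.166]
grip_force: 15.0
time: 28.8
position: [0.5362, 0.0242, 0.0795]
tool_rot: [-0.222, -3.119, 0.001]
force: [-0.8, -0.0, -2.4]
width: 0.0219
grip_force: 15.0
pos [0.5362 0.0242 0.0795] turn [-0.02 -0.17 -0.01] shift [-0.0055  0.0014  0.0403] F [-0.8 -0.  -2.4] t 28.8 q6 -1.49
```

```bash

python3 -m pendant '[[0,0,0,0,0,0,1],[0,0,0,0,0,0,1],[0,0,0,0,0,0,1]]'|sed -n '2p;4p'
python3 -c "
from h import *
plan(.5418,.0248,.0392,1.43)"
```

```text
position: [0.5435, 0.0241, 0.0894]
force: [1.0, -0.3, -2.3]
pos [0.5435 0.0241 0.0894] turn [ 0.    0.06 -0.01] shift [0.0018 0.0004 0.0502] F [ 1.  -0.3 -2.3] t 29.1 q6 -1.49
```

```bash

python3 -m pendant '[[0.0015,0.0004,0.01,0,0,0,1],[0,0,0.01,0,0,0,1],[0,0,0.01,0,0,0,1],[0,0,0.01,0,0,0,1],[0,0,0,0,0,0,1]]'|sed -n '2p;4p'
python3 -m pendant '[[0,0,0.006,0,0,0,1],[0,0,0,0,0,0,1],[0,0,0,0,0,0,1],[0,0,0,0,0,0,1]]'|sed -n '2p;4p'
python3 -c "
from h import *
plan(.5418,.0248,.0392,1.43)"
```

```text
position: [0.5383, 0.0252, 0.0438]
force: [-0.1, -0.1, -2.3]
position: [0.5406, 0.0251, 0.0409]
force: [-0.7, -0.2, -0.7]
pos [0.5406 0.0251 0.0409] turn [0.   0.01 0.  ] shift [-0.0013 -0.0001  0.0017] F [-0.7 -0.2 -0.7] t 30.0 q6 -1.49
```

```bash

python3 -m pendant '[[-0.001,0,0.001,0,0,0,1],[0,0,0,0,0,0,1],[0,0,0,0,0,0,1]]'|sed -n '2p;4p'
python3 -m pendant '[[0,0,0.001,0,0,0,1],[0,0,0,0,0,0,1]]'|sed -n '2p;4p'
python3 -m pendant '[[0,0,0.001,0,0,0,1],[0,0,0,0,0,0,1]]'|sed -n '2p;4p'
```

```text
position: [0.5413, 0.0249, 0.0396]
force: [-0.3, 1.2, -1.4]
position: [0.5414, 0.0249, 0.0392]
force: [-0.3, -0.8, 1.6]
position: [0.5414, 0.0249, 0.0392]
force: [-2.9, 0.4, 6.1]
```

```bash

python3 -m pendant '[[0,0,-0.001,0,0,0,0.6],[0,0,0,0,0,0,0.6],[0,0,0,0,0,0,0.6],[0,0,0,0,0,0,0.6]]' |tail -2
python3 -m pendant '[[0,0,-0.01,0,0,0,0.6],[0,0,-0.03,0,0,0,0.6],[0,0,-0.04,0,0,0,0.6],[0,0,-0.02,0,0,0,0.6],[0.03,0,0,0,0,0,1]]'|tail -2
python3 -m pendant '[[0.03,0,0,0,0,0,1],[0.03,0,0,0,0,0,1],[0.03,0,0,0,0,0,1],[0.01,0,0,0,0,0,1],[0,0,0,0,0,0,1]]' 
python3 - <<'E'
from h import *
d=np.mean([snap('top','t5')[1] for _ in range(4)],0); C=cloud('top',d)
for k in('large','medium'):
    x,y,t=BAY[k];r=RAD[k]
    D=np.hypot(C[...,0]-x,C[...,1]-y); f=(D<r+.004)&(C[...,2]>.026)&(C[...,2]<.036)
    lo,hi=np.percentile(C[f][:,:2],[2,98],axis=0);m=(lo+hi)/2;print(k,'mid',m,m-[x,y],hi-lo,dnose(C,*m,r,.0125,t=t),dnose(C,x,y,r,.0125,t=t),t)
plan(*(JO+R.from_euler('z',JY).as_matrix()[:2,:2]@[-.13,0]),.0415,1.43)
E
```

```text
width: 0.0373
grip_force: 0.0
width: 0.0322
grip_force: 0.0
time: 32.1
position: [0.4123, 0.0433, 0.1393]
tool_rot: [0.22, 3.132, 0.0]
force: [-0.3, -0.0, 0.6]
width: 0.0005
grip_force: 0.0
large mid [0.55499931 0.10335002] [-0.00060069 -0.00034998] [0.0582353  0.05389184] (12, np.float64(0.9098983992710449)) (10, np.float64(0.9124307723786684)) 0.904
medium mid [0.54389899 0.02378485] [-0.00040101 -0.00071515] [0.0529136  0.04722592] (9, np.float64(-1.4905887059010743)) (12, np.float64(-1.5246068309786052)) -1.358
pos [0.4136 0.043  0.1387] turn [ 0.    0.01 -0.  ] shift [-0.002   0.0002  0.0972] F [-0.3  0.3 -0.6] t 32.3 q6 -1.46
```

```bash

python3 -m pendant '[[0,0,0.03,0,0,0,1],[0,0,0.03,0,0,0,1],[0,0,0.03,0,0,0,1],[0,0,0.007,0,0,0,1],[0,0,0,0,0,0,1]]' 15|sed -n '2p;4p'
python3 -m pendant '[[-0.01,0,0,0,0,0,1],[-0.01,0,0,0,0,0,1],[-0.01,0,0,0,0,0,1],[0,0,0,0,0,0,1],[0,0,0,0,0,0,1]]' |sed -n '2p;4p'
for i in 1 2 3 4 5 ; do python3 -m pendant '[[-0.0015,0,0,0,0,0,1],[0,0,0,0,0,0,1]]' |sed -n '2p;4p'; done
```

```text
position: [0.412, 0.0431, 0.0403]
force: [0.1, 0.3, 0.8]
position: [0.4427, 0.0389, 0.0418]
force: [-0.5, 0.1, -0.8]
position: [0.4435, 0.0388, 0.0415]
force: [-0.1, 0.3, -0.8]
position: [0.4451, 0.0386, 0.0415]
force: [-0.7, -0.3, 0.8]
position: [0.4468, 0.0383, 0.0415]
force: [0.2, -0.2, -1.3]
position: [0.4483, 0.0381, 0.0415]
force: [0.3, 0.6, -0.5]
position: [0.4498, 0.0379, 0.0415]
force: [-0.3, -0.5, -0.3]
```

```bash

for i in 1 2 3 4 5 6; do python3 -m pendant '[[-0.0012,0,0,0,0,0,1],[0,0,0,0,0,0,1]]' |sed -n '2p;4p'; done
```

```text
position: [0.4503, 0.0378, 0.0414]
force: [-1.3, 0.7, 1.4]
position: [0.4517, 0.0377, 0.0414]
force: [-1.9, 0.6, 0.9]
position: [0.4531, 0.0374, 0.0414]
force: [-2.9, -0.3, 2.0]
position: [0.4544, 0.0373, 0.0414]
force: [-1.4, 0.2, 1.2]
position: [0.4553, 0.0371, 0.0414]
force: [-2.9, 0.2, 1.2]
position: [0.4566, 0.0369, 0.0414]
force: [-3.4, 1.3, 1.3]
```

```bash

for i in 1 2 3 4 5 6; do python3 -m pendant '[[-0.001,0,0,0,0,0,1],[0,0,0,0,0,0,1]]' |sed -n '2p;4p'; done
```

```text
position: [0.4577, 0.0368, 0.0414]
force: [-3.5, 0.1, 1.4]
position: [0.4585, 0.0367, 0.0414]
force: [-5.2, 0.5, 1.7]
position: [0.4585, 0.0366, 0.0414]
force: [-6.7, 1.1, 3.9]
position: [0.4585, 0.0367, 0.0414]
force: [-9.5, 0.7, 6.4]
position: [0.4585, 0.0366, 0.0414]
force: [-12.3, 1.0, 8.4]
position: [0.4585, 0.0367, 0.0414]
force: [-15.2, 2.3, 10.3]
```

```bash

python3 -m pendant '[[0.01,0,0,0,0,0,1],[0.02,0,0,0,0,0,1],[0.01,0,-0.03,0,0,0,1],[0,0,-0.04,0,0,0,0.45],[0,0,-0.03,0,0,0,0.45]]'|sed -n '2p;4p' 
python3 - <<'E'
from h import *
d=np.mean([snap('top','t6')[1] for _ in range(4)],0); C=cloud('top',d); im=cv2.imread('pics/t6.png')
for k in('large','medium'):
    x,y,t=BAY[k];r=RAD[k]
    D=np.hypot(C[...,0]-x,C[...,1]-y); f=(D<r+.004)&(C[...,2]>.026)&(C[...,2]<.036)
    lo,hi=np.percentile(C[f][:,:2],[2,98],axis=0);m=(lo+hi)/2;print(k,'mid',m,m-[x,y],hi-lo,dnose(C,*m,r,.0125,t=t),dnose(C,x,y,r,.0125,t=t),t)
x,y,t=.5442,-.264,-.431
D=np.hypot(C[...,0]-x,C[...,1]-y); f=(D<.08)&(C[...,2]>.055)&(C[...,2]<.07); print('small',f.sum(),C[f].mean(0).round(4),fit(im,'small',x,y,t))
a=np.linspace(0,6.28,60); k='medium'; x,y,t=BAY[k]; r=RAD[k]
c=proj('top',[x,y,.02])[0].astype(int)
i=cv2.resize(im,None,fx=12,fy=12,interpolation=cv2.INTER_CUBIC); i0=i=np.uint8(np.clip((i.astype(float)-60)/195,0,1)**1.5*255)
i=i.copy(); P=np.array([[r,.004],[r+.01,.004],[r+.01,-.004],[r,-.004]])@R.from_euler('z',-t).as_matrix()[:2,:2]+[x,y]
cv2.polylines(i,[np.round((proj('top',np.c_[P,[.0265]*4])+.5)*12).astype(np.int32)],False,(0,0,255),1)
cv2.polylines(i,[np.round((proj('top',np.c_[x+.011*np.cos(a),y+.011*np.sin(a),a*0+.0765])+.5)*12).astype(np.int32)],False,(0,255,0),1)
u,v=c*12; s=np.s_[v-200:v+200,u-200:u+200]
cv2.imwrite('pics/z6.png',np.hstack([i[s],i0[s]]))
E
```

```text
position: [0.4246, 0.0416, 0.1439]
force: [0.7, -0.1, -0.0]
large mid [0.55550133 0.1035586 ] [-9.86724306e-05 -1.41398238e-04] [0.05927388 0.05405499] (11, np.float64(0.9125975871688908)) (11, np.float64(0.9123599525272941)) 0.904
medium mid [0.54455903 0.02334961] [ 0.00025903 -0.00115039] [0.05193466 0.04640243] (10, np.float64(-1.403593753143443)) (12, np.float64(-1.4071485746664434)) -1.358
small 58 [ 0.5422 -0.263   0.0641] (array([ 0.54430771, -0.26395726, -0.43652531]), np.float64(4.324347148038903))
```

View pics/z6.png

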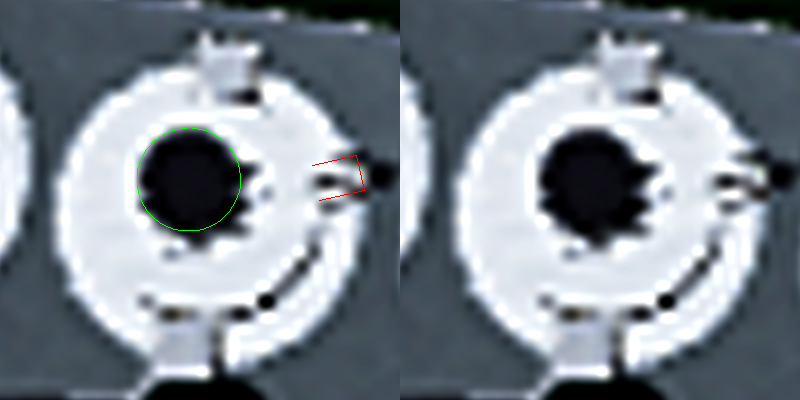

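The medium stem sits exactly in the green circle, and the nose's dark edges at (345,157) and (330,205) match the red target box. Medium is set; next is small.

```bash

python3 -m pendant '[[0,0,-0.03,0,0,1,0.45],[0,0,0,0,0,1,0.45],[0,0,0,0,0,1,0.45],[0,0,0,0,0,1,0.45],[0,0,0,0,0,1,0.45]]'|sed -n '2p' 
for i in 1 2; do python3 -m pendant '[[0,0,0,0,0,1,0.45],[0,0,0,0,0,1,0.45],[0,0,0,0,0,1,0.45],[0,0,0,0,0,1,0.45],[0,0,0,0,0,0.9,0.45]]'|sed -n '2p' ; done
python3 -m pendant '[[0,0,0,0,0,0,0.45],[0,0,0,0,0,0,0.45]]'
python3 -c "
from h import *
plan(.5437,-.2643,.14,.159)"
```

```text
position: [0.4226, 0.0416, 0.1693]
position: [0.4225, 0.0416, 0.1691]
position: [0.4225, 0.0416, 0.1691]
time: 39.1
position: [0.4226, 0.0416, 0.17]
tool_rot: [-2.059, -2.37, 0.002]
force: [-0.3, 0.8, 0.1]
width: 0.0517
grip_force: 0.0
pos [0.4226 0.0416 0.17  ] turn [-0.02 -0.   -0.22] shift [-0.3213  0.0711  0.03  ] F [-0.3  0.8  0.1] t 39.1 q6 -0.18
```

```bash

python3 -m pendant '[[0,0,0,0,0,-0.22,0.45],[-0.0267,0.0059,0,0,0,0,0.45],[-0.0267,0.0059,0,0,0,0,0.45],[-0.0267,0.0059,0,0,0,0,0.45],[-0.0267,0.0059,0,0,0,0,0.45]]'|sed -n '2p' 
python3 -m pendant '[[-0.0267,0.0059,0,0,0,0,0.45],[-0.0267,0.0059,0,0,0,0,0.45],[-0.0267,0.0059,0,0,0,0,0.45],[-0.0267,0.0059,0,0,0,0,0.45],[-0.0267,0.0059,0,0,0,0,0.45]]'|sed -n '2p' 
python3 -m pendant '[[-0.0267,0.0059,0,0,0,0,0.45],[-0.0267,0.0059,0,0,0,0,0.45],[-0.0267,0.0059,0,0,0,0,0.45],[0,0,0,0,0,0,0.45],[0,0,0,0,0,0,0.45]]'|sed -n '2p' 
python3 -c "
from h import *
plan(.5437,-.2643,.024,.159)
C=cloud('side',viewer.read_camera('side')[1])
for x,y in((.5437,-.2643),(.4985,-.4255)):
  f=(np.hypot(C[...,0]-x,C[...,1]-y)<.05)&(C[...,2]>.03)&(C[...,2]<.07); print(f.sum(),C[f].mean(0))"
```

```text
position: [0.4635, -0.061, 0.1713]
position: [0.5136, -0.1884, 0.1711]
position: [0.5431, -0.2637, 0.1706]
pos [ 0.5431 -0.2637  0.1706] turn [-0.01 -0.02 -0.01] shift [-0.0007  0.0005  0.1466] F [-0.3  0.9 -0.5] t 40.6 q6 -0.7
109 [ 0.53993854 -0.26765535  0.05142882]
0 [nan nan nan]<string>:6: RuntimeWarning: Mean of empty slice.
  ret = um.true_divide(
```

```bash

python3 -m pendant '[[-0.0007,0.0005,0.03,0,0,0,0.45],[0,0,0.03,0,0,0,0.45],[0,0,0.03,0,0,0,0.45],[0,0,0.02,0,0,0,0.45],[0,0,0,0,0,0,0.45]]' |sed -n '2p;4p'
python3 -m pendant '[[0,0,0.015,0,0,0,0.45],[0,0,0.015,0,0,0,0.45],[0,0,0.004,0,0,0,0.45],[0,0,0,0,0,0,0.45],[0,0,0,0,0,0,0.45]]'
python3 -m pendant '[[0,0,0,0,0,0,1],[0,0,0,0,0,0,1],[0,0,0,0,0,0,1],[0,0,0,0,0,0,1],[0,0,0,0,0,0,1]]' 15
python3 -m pendant '[[0,0,-0.02,0,0,0,1],[0,0,-0.03,0,0,0,1],[0,0,-0.03,0,0,0,1],[0,0,-0.03,0,0,0,1],[0,0,-0.03,0,0,0,1]]' |sed -n '2p;4p'
for i in 1 2; do python3 -m pendant '[[0,0,0,0,0,-1,1],[0,0,0,0,0,-1,1],[0,0,0,0,0,-1,1],[0,0,0,0,0,-1,1],[0,0,0,0,0,-1,1]]'|sed -n '2p';done
python3 -m pendant '[[0,0,0,0,0,-1,1],[0,0,0,0,0,-1,1],[0,0,0,0,0,-1,1],[0,0,0,0,0,-1,1],[0,0,0,0,0,-0.6,1]]'|sed -n '2p'
python3 -m pendant '[[0,0,0,0,0,0,1],[0,0,0,0,0,0,1]]'
python3 -c "
from h import *
plan(.5318,-.0485,.166,1.43)"
```

```text
position: [0.5414, -0.2615, 0.0577]
force: [0.6, 0.8, -0.8]
time: 41.65
position: [0.5443, -0.2644, 0.028]
tool_rot: [2.039, 2.389, 0.0]
force: [1.4, -0.4, 0.3]
width: 0.0517
grip_force: 0.0
time: 42.15
position: [0.5439, -0.2644, 0.0277]
tool_rot: [2.039, 2.389, -0.0]
force: [-0.8, -0.0, 1.7]
width: 0.0217
grip_force: 15.0
position: [0.5436, -0.264, 0.168]
force: [-0.3, -0.2, -1.7]
position: [0.5437, -0.264, 0.1668]
position: [0.5436, -0.264, 0.1667]
position: [0.5436, -0.264, 0.1667]
time: 44.35
position: [0.5438, -0.2641, 0.167]
tool_rot: [-0.22, -3.133, -0.001]
force: [-0.2, -0.5, -1.5]
width: 0.0219
grip_force: 15.0
pos [ 0.5438 -0.2641  0.167 ] turn [ 0.01 -0.01  0.01] shift [0.0421 0.2118 0.001 ] F [-0.2 -0.5 -1.5] t 44.35 q6 -1.98
```

```bash

python3 -m pendant '[[0.0053,0.0265,0,0,0,0,1],[0.0053,0.0265,0,0,0,0,1],[0.0053,0.0265,0,0,0,0,1],[0.0053,0.0265,0,0,0,0,1],[0.0053,0.0265,0,0,0,0,1]]' |sed -n '2p;6p'
python3 -m pendant '[[0.0053,0.0265,0,0,0,0,1],[0.0053,0.0265,0,0,0,0,1],[0.0053,0.0265,0,0,0,0,1],[0,0,0,0,0,0,1],[0,0,0,0,0,0,1]]' |sed -n '2p;6p'
python3 -m pendant '[[0,0,0.03,0,0,0,1],[0,0,0.03,0,0,0,1],[0,0,0.02,0,0,0,1],[0,0,0,0,0,0,1],[0,0,0,0,0,0,1]]' |sed -n '2p;6p'
python3 -m pendant '[[0,0,0,0,0,0,1],[0,0,0,0,0,0,1],[0,0,0,0,0,0,1]]' |sed -n '2p;6p'
python3 -c "
from h import *
plan(.5318,-.0485,.0402,1.43)"
```

```text
position: [0.5358, -0.1283, 0.1673]
grip_force: 15.0
position: [0.5313, -0.0483, 0.1675]
grip_force: 15.0
position: [0.5314, -0.0494, 0.0877]
grip_force: 15.0
position: [0.5321, -0.0486, 0.0889]
grip_force: 15.0
pos [ 0.5321 -0.0486  0.0889] turn [-0.    0.03  0.02] shift [0.0003 0.0001 0.0487] F [ 0.4 -0.5 -1.9] t 46.15 q6 -1.63
```

```bash

python3 -m pendant '[[0,0,0.01,0,0,0,1],[0,0,0.01,0,0,0,1],[0,0,0.01,0,0,0,1],[0,0,0.01,0,0,0,1],[0,0,0,0,0,0,1]]'|sed -n '2p;4p'
python3 -m pendant '[[0,0,0.006,0,0,0,1],[0,0,0,0,0,0,1],[0,0,0,0,0,0,1],[0,0,0,0,0,0,1]]'|sed -n '2p;4p'
python3 -c "
from h import *
plan(.5318,-.0485,.0402,1.43)"
```

```text
position: [0.53, -0.0481, 0.045]
force: [-0.3, -0.1, -0.9]
position: [0.5316, -0.0484, 0.0419]
force: [-0.9, 0.1, -2.9]
pos [ 0.5316 -0.0484  0.0419] turn [0.   0.01 0.02] shift [-0.0002 -0.      0.0017] F [-0.9  0.1 -2.9] t 47.05 q6 -1.63
```

```bash

for i in 1 2 3; do python3 -m pendant '[[0,0,0.001,0,0,0,1],[0,0,0,0,0,0,1]]'|sed -n '2p;4p'; done
python3 -m pendant '[[0,0,-0.0005,0,0,0,0.6],[0,0,0,0,0,0,0.6],[0,0,0,0,0,0,0.6],[0,0,0,0,0,0,0.6]]' |tail -2
python3 -m pendant '[[0,0,-0.01,0,0,0,0.6],[0,0,-0.03,0,0,0,0.6],[0,0,-0.04,0,0,0,0.6],[0,0,-0.02,0,0,0,0.6],[0.03,0,0,0,0,0,1]]'|tail -2
python3 -m pendant '[[0.03,0,0,0,0,0,1],[0.03,0,0,0,0,0,1],[0.03,0,0,0,0,0,1],[0,0,0,0,0,0,1],[0,0,0,0,0,0,1]]' 
python3 - <<'E'
from h import *
plan(*(JO+R.from_euler('z',JY).as_matrix()[:2,:2]@[-.125,-.074]),.0415,1.43)
E
```

```text
position: [0.5314, -0.0484, 0.0406]
force: [-0.2, -0.8, -0.6]
position: [0.5315, -0.0485, 0.0401]
force: [0.1, 0.2, 2.2]
position: [0.5316, -0.0485, 0.0401]
force: [-2.6, -0.6, 5.9]
width: 0.0373
grip_force: 0.0
width: 0.0327
grip_force: 0.0
time: 49.05
position: [0.4129, -0.0318, 0.1399]
tool_rot: [0.218, 3.131, -0.0]
force: [-0.5, -0.1, 0.8]
width: -0.0001
grip_force: 0.0
pos [ 0.4129 -0.0318  0.1399] turn [-0.    0.03  0.02] shift [0.0029 0.0004 0.0984] F [-0.5 -0.1  0.8] t 49.05 q6 -1.65
```

```bash

python3 -m pendant '[[0,0,0.03,0,0,0,1],[0,0,0.03,0,0,0,1],[0,0,0.03,0,0,0,1],[0,0,0.008,0,0,0,1],[0,0,0,0,0,0,1]]' 15|sed -n '2p;4p'
python3 -m pendant '[[-0.01,0,0,0,0,0,1],[-0.01,0,0,0,0,0,1],[-0.01,0,0,0,0,0,1],[0,0,0,0,0,0,1],[0,0,0,0,0,0,1]]' |sed -n '2p;4p'
for i in 1 2 3 4 5 6; do python3 -m pendant '[[-0.0012,0,0,0,0,0,1],[0,0,0,0,0,0,1]]' |sed -n '2p;4p'; done
```

```text
position: [0.4122, -0.0317, 0.04]
force: [-0.2, 0.9, -0.2]
position: [0.4427, -0.036, 0.0413]
force: [-0.1, 0.3, 0.1]
position: [0.4432, -0.036, 0.0409]
force: [-0.6, 1.0, -0.3]
position: [0.4445, -0.0363, 0.041]
force: [-0.3, 0.1, -0.6]
position: [0.4458, -0.0364, 0.041]
force: [0.0, -0.1, -0.3]
position: [0.447, -0.0366, 0.041]
force: [0.1, 0.0, 0.2]
position: [0.4477, -0.0367, 0.0409]
force: [-2.0, -0.2, 1.4]
position: [0.449, -0.0369, 0.0409]
force: [-2.2, 0.7, 2.4]
```

```bash

for i in 1 2 3 4 5 6; do python3 -m pendant '[[-0.001,0,0,0,0,0,1],[0,0,0,0,0,0,1]]' |sed -n '2p;4p'; done
```

```text
position: [0.4499, -0.037, 0.0409]
force: [-3.4, 0.8, 2.4]
position: [0.4512, -0.0372, 0.0409]
force: [-3.0, -0.5, 2.7]
position: [0.4523, -0.0374, 0.0409]
force: [-4.0, 0.4, 2.2]
position: [0.4528, -0.0374, 0.0409]
force: [-4.8, 1.4, 3.1]
position: [0.4529, -0.0374, 0.0409]
force: [-8.9, 0.5, 5.6]
position: [0.4528, -0.0374, 0.0409]
force: [-10.9, 0.5, 8.2]
```

```bash

python3 -m pendant '[[-0.001,0,0,0,0,0,1],[0,0,0,0,0,0,1]]' |sed -n '2p;4p'
python3 -m pendant '[[0.01,0,0,0,0,0,1],[0.02,0,0,0,0,0,1],[0.01,0,-0.03,0,0,0,1],[0,0,-0.04,0,0,0,1],[0,0,-0.03,0,0,0,1]]'|sed -n '2p;4p' 
python3 - <<'E'
from h import *
d=np.mean([snap('top','t7')[1] for _ in range(4)],0); C=cloud('top',d); im=cv2.imread('pics/t7.png')
a=np.linspace(0,6.28,60); S=[]
i=cv2.resize(im,None,fx=10,fy=10,interpolation=cv2.INTER_CUBIC); i0=np.uint8(np.clip((i.astype(float)-60)/195,0,1)**1.5*255)
for k in RAD:
    x,y,t=BAY[k];r=RAD[k]
    D=np.hypot(C[...,0]-x,C[...,1]-y); f=(D<r+.004)&(C[...,2]>.026)&(C[...,2]<.036)
    lo,hi=np.percentile(C[f][:,:2],[2,98],axis=0);m=(lo+hi)/2;print(k,'mid err',m-[x,y],dnose(C,*m,r,.0125,t=t),dnose(C,x,y,r,.0125,t=t),t)
    i=i0.copy(); P=np.array([[r,.004],[r+.01,.004],[r+.01,-.004],[r,-.004]])@R.from_euler('z',-t).as_matrix()[:2,:2]+[x,y]
    cv2.polylines(i,[np.round((proj('top',np.c_[P,[.0265]*4])+.5)*10).astype(np.int32)],False,(0,0,255),1)
    cv2.polylines(i,[np.round((proj('top',np.c_[x+.011*np.cos(a),y+.011*np.sin(a),a*0+.0765])+.5)*10).astype(np.int32)],False,(0,255,0),1)
    u,v=proj('top',[x,y,.02])[0].astype(int)*10; S.append(i[v-180:v+180,u-130:u+130] if 0 else i[v-180:v+180,u-130:u+136])
cv2.imwrite('pics/z7.png',np.hstack(S))
plan(*(JO+R.from_euler('z',JY).as_matrix()[:2,:2]@[-.085,.151]),.144,1.43)
E
```

```text
position: [0.4529, -0.0374, 0.0409]
force: [-13.0, 1.3, 9.1]
position: [0.4179, -0.0325, 0.1433]
force: [0.6, 0.4, 0.8]
large mid err [-5.29409694e-04 -2.90014543e-05] (11, np.float64(0.8952514415424508)) (10, np.float64(0.9120065848829155)) 0.904
medium mid err [-0.00033045 -0.00128068] (10, np.float64(-1.3833931025478057)) (12, np.float64(-1.4063038661676386)) -1.358
small mid err [-0.00051321 -0.00097452] (11, np.float64(0.8650072056805724)) (10, np.float64(0.8642982796017098)) 0.839
pos [ 0.4178 -0.0325  0.1416] turn [0.   0.05 0.02] shift [-0.0325  0.2253 -0.0024] F [-1.1 -0.5 -0.7] t 53.35 q6 -1.65
```

View pics/z7.png

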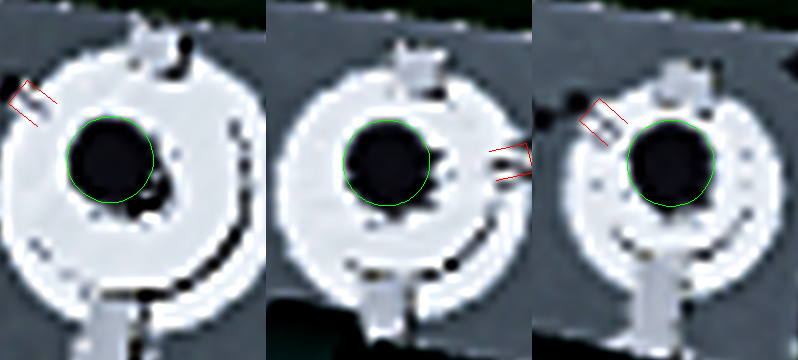

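All three stems sit in their green target circles, with noses at the red boxes and jaws shut. Now I lock the lever.

```bash

python3 -m pendant '[[-0.0036,0.025,0,0,0,0,1],[-0.0036,0.025,0,0,0,0,1],[-0.0036,0.025,0,0,0,0,1],[-0.0036,0.025,0,0,0,0,1],[-0.0036,0.025,0,0,0,0,1]]' 10|sed -n '2p;4p'
python3 -m pendant '[[-0.0036,0.025,0,0,0,0,1],[-0.0036,0.025,0,0,0,0,1],[-0.0036,0.025,0,0,0,0,1],[-0.0036,0.025,0,0,0,0,1],[0,0,0,0,0,0,1]]'|sed -n '2p;4p'
python3 -m pendant '[[0,0,0.02,0,0,0,1],[0,0,0.02,0,0,0,1],[0,0,0.013,0,0,0,1],[0,0,0,0,0,0,1],[0,0,0,0,0,0,1]]'|sed -n '2p;4p'
python3 -c "
from h import *
plan(*(JO+R.from_euler('z',JY).as_matrix()[:2,:2]@[-.085,.151]),.09,1.43)"
```

```text
position: [0.4512, 0.0899, 0.1386]
force: [0.6, -0.2, -0.3]
position: [0.4794, 0.188, 0.1384]
force: [0.8, 0.0, -0.3]
position: [0.4797, 0.1855, 0.0877]
force: [-0.2, -0.2, 0.4]
pos [0.4797 0.1855 0.0877] turn [-0.   -0.01  0.01] shift [-0.0018  0.0008 -0.0023] F [-0.2 -0.2  0.4] t 54.85 q6 -1.17
```

```bash

python3 -m pendant '[[-0.01,0,0,0,0,0,1],[-0.01,0,0,0,0,0,1],[-0.01,0,0,0,0,0,1],[-0.01,0,0,0,0,0,1],[-0.01,0,0,0,0,0,1]]'|sed -n '2p;4p'
python3 -m pendant '[[-0.01,0,0,0,0,0,1],[-0.01,0,0,0,0,0,1],[-0.005,0,0,0,0,0,1],[0,0,0,0,0,0,1],[0,0,0,0,0,0,1]]'|sed -n '2p;4p'
for i in 1 2 3; do python3 -m pendant '[[-0.002,0,0,0,0,0,1],[0,0,0,0,0,0,1]]' |sed -n '2p;4p'; done
```

```text
position: [0.5306, 0.179, 0.0882]
force: [-0.7, 1.3, 0.6]
position: [0.5542, 0.1755, 0.0878]
force: [-0.0, 0.6, -0.2]
position: [0.556, 0.1753, 0.088]
force: [-0.1, -0.1, 0.1]
position: [0.5579, 0.1751, 0.0878]
force: [-1.3, -0.1, 0.0]
position: [0.5601, 0.1748, 0.0879]
force: [-0.5, 0.2, -0.6]
```

```bash

for i in 1 2 3 4 5 6; do python3 -m pendant '[[-0.002,0,0,0,0,0,1],[0,0,0,0,0,0,1]]' |sed -n '2p;4p'; done
```

```text
position: [0.5622, 0.1745, 0.0879]
force: [-1.1, 0.5, -0.4]
position: [0.5643, 0.1742, 0.088]
force: [-1.7, 0.7, -1.2]
position: [0.5663, 0.1739, 0.088]
force: [-0.1, 0.4, -1.4]
position: [0.5673, 0.1738, 0.0879]
force: [-3.4, 1.1, 1.9]
position: [0.5675, 0.1738, 0.0879]
force: [-9.3, 1.1, 3.1]
position: [0.5676, 0.1737, 0.0878]
force: [-12.2, 0.9, 5.0]
```

Hard stop at the locked end. I back off, rise clear and do a last look.

```bash

python3 -m pendant '[[0.02,0,0,0,0,0,1],[0.02,0,0,0,0,0,1],[0.01,0,-0.03,0,0,0,1],[0,0,-0.04,0,0,0,1],[0,0,-0.04,0,0,0,1]]'|sed -n '2p;4p' 
python3 -m pendant '[[0.03,0.02,0,0,0,0,1],[0.03,0.02,0,0,0,0,1],[0.03,0.02,0,0,0,0,1],[0.03,0.02,0,0,0,0,1],[0,0,0,0,0,0,1]]'|sed -n '2p;4p' 
python3 - <<'E'
from h import *
d=np.mean([snap('top','t8')[1] for _ in range(3)],0); C=cloud('top',d); im=cv2.imread('pics/t8.png')
for k in RAD:
    x,y,t=BAY[k];r=RAD[k]
    D=np.hypot(C[...,0]-x,C[...,1]-y); f=(D<r+.004)&(C[...,2]>.026)&(C[...,2]<.036)
    lo,hi=np.percentile(C[f][:,:2],[2,98],axis=0);m=(lo+hi)/2;print(k,'mid err',m-[x,y],dnose(C,x,y,r,.0125,t=t),t)
m=(C[...,2]>.085)&(C[...,2]<.125)&(abs(C[...,1]-.17)<.03)&(abs(C[...,0]-.58)<.05);print('knob',C[m].mean(0),'was .5865 .1701')
cv2.imwrite('pics/f.png',cv2.resize(im[150:290,180:500],None,fx=2.5,fy=2.5,interpolation=cv2.INTER_CUBIC))
E
```

```text
position: [0.5227, 0.1799, 0.1994]
force: [1.3, 0.3, 0.2]
position: [0.4131, 0.2784, 0.1992]
force: [0.7, -0.8, -1.0]
large mid err [0.00075841 0.00046827] (11, np.float64(0.906690932145951)) 0.904
medium mid err [-0.00038496 -0.0011548 ] (12, np.float64(-1.4074185154636916)) -1.358
small mid err [ 8.32026908e-05 -9.89149411e-04] (10, np.float64(0.8635971479563307)) 0.839
knob [0.58760462 0.16987904 0.10494863] was .5865 .1701
```

View pics/f.png

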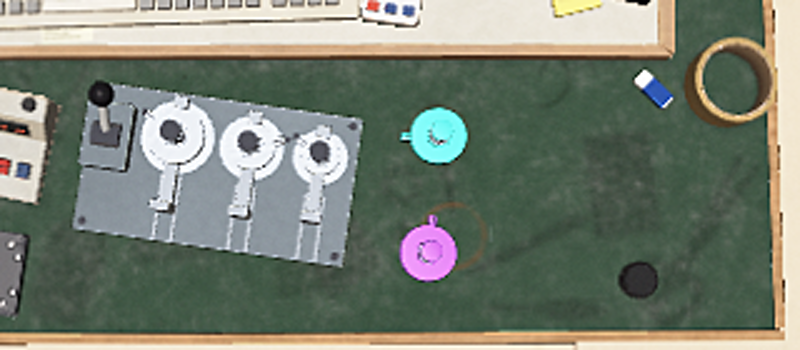

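All three holders are clamped, the lever knob at (100,95) leans away, and the decoys, eyepiece and eraser are untouched.

```bash
python3 -c "
from station import order
print(order.hand_in())"
```

```text
the job is handed in; nothing more can be done
None
```

The job is handed in: the lever was pulled over, all three holders were set on their index lines and clamped with 13–15 N, and the lever was pushed back to its locked stop. In the last picture every holder sat within about 1 mm of its bay centre and no bystander seen there had moved; the dropper bottle was outside that crop. The noses were within about 0.05 rad of their marks by depth, medium being the furthest off.

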